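# Empty the strainer shaker and send its parts to the rinser

### The job

Unscrew the perforated cap from the glass shaker, tip all its steel chilling balls out into the rinse carrier while it stands at its loading end, and load the cap and every steel dosing cup into the carrier too, the cups standing mouth down as they are now. Put the empty shaker back upright in its holder, and when everything is loaded slide the carrier along its rails until it clicks in at the rinse station, centred over the rinser. Leave everything else on the counter where it is.

Things in the scene. Friction and masses are not known exactly. Their poses are not given: they have to be found in the camera images.
- shaker: the shaker: a clear glass jar, square body 58 mm across its flat sides and 70 mm tall with a round wide-mouthed neck above it, 92 mm tall over all, 0.2 to 0.35 kg. Its bore is a straight 44 mm round hole down to 6 mm above the underside. Origin: centre of the underside; z up along the jar, x and y square to its flats. It stands loose in the holder's square pocket, which keeps it from turning
- cap: the shaker's perforated strainer cap: a knurled round steel cap 65 mm in diameter and 22 mm tall with holes in its top face, about 0.09 kg. Origin: centre of its lower rim, z up through its top, x through its two inner lugs. Screwed on, its lower rim is 76 mm and its top 98 mm above the shaker's underside
- cap_top (a point): centre of the cap's top face. The cap has a coarse lug thread: turn it anticlockwise seen from above, 1.5 to 2.55 rad from where it starts, until it meets a stop; close to that stop (cap's x axis within 0.2 rad of the shaker's x axis, either way round) it is free and lifts straight off. It needs little torque and hardly rises as it turns; pulled up too soon it takes the shaker with it
- holder: the shaker holder, fixed to the counter: a dark steel square pocket, 64 mm square inside, floor 6 mm above the counter, walls 76 mm square outside and 31 mm high with a flared lip up to 38 mm high and 84 mm wide, on a flat rubber pad. Origin: centre of its underside; x and y square to its walls. The shaker stands in it with 3 mm to spare on each side
- carrier (a joint): the rinse carrier, a steel wire tray on two straight rails: its place along the rails in m. It starts at the loading end, 0 to 0.05. The value grows as it slides (2 to 3 N) to the rinser; at 0.16, the rinse station, a spring plunger clicks in under the tray (about 6 N to get in or out); 0.20 is the end of the rails
- carrier_floor (a point): centre of the carrier's floor (top of the wires, 40 mm above the counter); moves with it. x across the rails, away from the robot; y along the rails, the way the carrier slides to the rinser; z up. The tray is 175 mm (x) by 270 mm (y) outside, walls 4 mm thick. A low wall at x = -9.5 mm parts it into two bays
- carrier_near (a point): floor centre of the near bay, 71 mm wide (x) and 262 mm long (y) inside, axes as carrier_floor. Its long walls, the tray's near wall and the parting wall, stand 25 mm above the floor; the tray's end walls 40 mm
- carrier_far (a point): floor centre of the far bay, 91 mm wide (x) and 262 mm long (y) inside, axes as carrier_floor. The parting wall stands 25 mm above the floor, the tray's far wall and end walls 40 mm
- carrier_handle (a point): middle of the carrier's handle: a level round bar 10 mm thick and 90 mm long, along the carrier_floor's x axis, 89 mm above the carrier's floor, outside the end wall that faces away from the rinser; it can be pinched from above across the bar
- rinse_rose (a point): top centre of the round star-shaped rinser in the drip tray between the rails, 24 mm above the counter; at the rinse station the middle of the carrier stands right over it
- ball1: a steel chilling ball, 16 mm in diameter, 17 g, loose inside the shaker at the start; origin at its centre. Three to five of ball1 to ball5 are present
- ball2: a steel chilling ball, 16 mm in diameter, 17 g, loose inside the shaker at the start; origin at its centre. Three to five of ball1 to ball5 are present
- ball3: a steel chilling ball, 16 mm in diameter, 17 g, loose inside the shaker at the start; origin at its centre. Three to five of ball1 to ball5 are present
- ball4: a steel chilling ball, 16 mm in diameter, 17 g, loose inside the shaker at the start; origin at its centre. Three to five of ball1 to ball5 are present
- ball5: a steel chilling ball, 16 mm in diameter, 17 g, loose inside the shaker at the start; origin at its centre. Three to five of ball1 to ball5 are present
- cup1: a used steel dosing cup standing mouth down on the counter: a plain cylinder 54 mm in diameter (57 mm at the rim on the counter, 48 mm at the very top) and 62 mm tall, 0.12 kg; origin: centre of the rim it stands on, z up. Two or three of cup1 to cup3 are present
- cup2: a used steel dosing cup standing mouth down on the counter: a plain cylinder 54 mm in diameter (57 mm at the rim on the counter, 48 mm at the very top) and 62 mm tall, 0.12 kg; origin: centre of the rim it stands on, z up. Two or three of cup1 to cup3 are present
- cup3: a used steel dosing cup standing mouth down on the counter: a plain cylinder 54 mm in diameter (57 mm at the rim on the counter, 48 mm at the very top) and 62 mm tall, 0.12 kg; origin: centre of the rim it stands on, z up. Two or three of cup1 to cup3 are present
- tamper: bystander: a coffee tamper, a steel disc 58 mm wide with a black knob, 81 mm tall; origin: centre of its underside
- saucers: bystander: a stack of white saucers, 138 mm wide, 74 mm tall; origin: centre of its underside
- milk_jug: bystander: a steel milk jug 88 mm wide, 100 mm tall; origin: centre of its underside
- sugar_bowl: bystander: a white bowl 90 mm wide, 50 mm tall; origin: centre of its underside

How it is judged (in metres and radians):
On the way, in this order (a step that is already met when the one before it is completed fails the run):
1. the cap is off the shaker (distance between cap and shaker above 0.13 m), for 0.2 s.
2. the balls, the cap and the cups (mouth down) are in the carrier, which still stands towards the loading end (below 0.08 m) (x of ball1 in the frame of carrier_floor between -0.085 and 0.085 m and y of ball1 in the frame of carrier_floor between -0.133 and 0.133 m and z of ball1 in the frame of carrier_floor between 0 and 0.06 m and x of ball2 in the frame of carrier_floor between -0.085 and 0.085 m and y of ball2 in the frame of carrier_floor between -0.133 and 0.133 m and z of ball2 in the frame of carrier_floor between 0 and 0.06 m and x of ball3 in the frame of carrier_floor between -0.085 and 0.085 m and y of ball3 in the frame of carrier_floor between -0.133 and 0.133 m and z of ball3 in the frame of carrier_floor between 0 and 0.06 m and x of ball4 in the frame of carrier_floor between -0.085 and 0.085 m and y of ball4 in the frame of carrier_floor between -0.133 and 0.133 m and z of ball4 in the frame of carrier_floor between 0 and 0.06 m and x of ball5 in the frame of carrier_floor between -0.085 and 0.085 m and y of ball5 in the frame of carrier_floor between -0.133 and 0.133 m and z of ball5 in the frame of carrier_floor between 0 and 0.06 m and x of cup1 in the frame of carrier_floor between -0.085 and 0.085 m and y of cup1 in the frame of carrier_floor between -0.133 and 0.133 m and z of cup1 in the frame of carrier_floor between -0.006 and 0.012 m and angle between each of cup1, cup2, cup3's own z axis and vertical below 0.2 rad and x of cup2 in the frame of carrier_floor between -0.085 and 0.085 m and y of cup2 in the frame of carrier_floor between -0.133 and 0.133 m and z of cup2 in the frame of carrier_floor between -0.006 and 0.012 m and x of cup3 in the frame of carrier_floor between -0.085 and 0.085 m and y of cup3 in the frame of carrier_floor between -0.133 and 0.133 m and z of cup3 in the frame of carrier_floor between -0.006 and 0.012 m and x of cap in the frame of carrier_floor between -0.085 and 0.085 m and y of cap in the frame of carrier_floor between -0.133 and 0.133 m and z of cap in the frame of carrier_floor between -0.006 and 0.045 m and value of joint carrier below 0.08 m), for 0.3 s.
3. the loaded carrier is in the rinse station's detent (x of ball1 in the frame of carrier_floor between -0.085 and 0.085 m and y of ball1 in the frame of carrier_floor between -0.133 and 0.133 m and z of ball1 in the frame of carrier_floor between 0 and 0.06 m and x of ball2 in the frame of carrier_floor between -0.085 and 0.085 m and y of ball2 in the frame of carrier_floor between -0.133 and 0.133 m and z of ball2 in the frame of carrier_floor between 0 and 0.06 m and x of ball3 in the frame of carrier_floor between -0.085 and 0.085 m and y of ball3 in the frame of carrier_floor between -0.133 and 0.133 m and z of ball3 in the frame of carrier_floor between 0 and 0.06 m and x of ball4 in the frame of carrier_floor between -0.085 and 0.085 m and y of ball4 in the frame of carrier_floor between -0.133 and 0.133 m and z of ball4 in the frame of carrier_floor between 0 and 0.06 m and x of ball5 in the frame of carrier_floor between -0.085 and 0.085 m and y of ball5 in the frame of carrier_floor between -0.133 and 0.133 m and z of ball5 in the frame of carrier_floor between 0 and 0.06 m and x of cup1 in the frame of carrier_floor between -0.085 and 0.085 m and y of cup1 in the frame of carrier_floor between -0.133 and 0.133 m and z of cup1 in the frame of carrier_floor between -0.006 and 0.012 m and angle between each of cup1, cup2, cup3's own z axis and vertical below 0.2 rad and x of cup2 in the frame of carrier_floor between -0.085 and 0.085 m and y of cup2 in the frame of carrier_floor between -0.133 and 0.133 m and z of cup2 in the frame of carrier_floor between -0.006 and 0.012 m and x of cup3 in the frame of carrier_floor between -0.085 and 0.085 m and y of cup3 in the frame of carrier_floor between -0.133 and 0.133 m and z of cup3 in the frame of carrier_floor between -0.006 and 0.012 m and x of cap in the frame of carrier_floor between -0.085 and 0.085 m and y of cap in the frame of carrier_floor between -0.133 and 0.133 m and z of cap in the frame of carrier_floor between -0.006 and 0.045 m and value of joint carrier between 0.155 and 0.165 m), for 0.3 s.
At the end, for the whole second after the job is handed in: all balls, the cap and all cups (upright on the floor, mouth down, within 0.2 rad) lie inside the carrier's walls; the carrier is within 5 mm of the rinse station (joint 0.16); the shaker stands upright in the holder's pocket (within 8 mm of its middle and 5 mm of its floor); all at rest (all of step 3 and horizontal distance between shaker and holder below 0.008 m and z of shaker in the frame of holder below 0.011 m and angle between shaker's own z axis and vertical below 0.1 rad and linear speed of each of ball1, ball2, ball3, ball4, ball5, cup1, cup2, cup3, cap, shaker below 0.03 m/s and velocity of joint carrier below 0.01 m/s); the robot touches nothing.
It fails at once if the tamper is shifted more than 40 mm (distance of tamper from where it was at the start of the episode above 0.04 m).
It fails at once if the saucers is shifted more than 40 mm (distance of saucers from where it was at the start of the episode above 0.04 m).
It fails at once if the milk jug is shifted more than 40 mm (distance of milk_jug from where it was at the start of the episode above 0.04 m).
It fails at once if the sugar bowl is shifted more than 40 mm (distance of sugar_bowl from where it was at the start of the episode above 0.04 m).
Of cup1, cup2, cup3 only 2 to 3 are there at a start; the rules pass over those that are not, and their reading is None.
Of ball1, ball2, ball3, ball4, ball5 only 3 to 5 are there at a start; the rules pass over those that are not, and their reading is None.
At some moment in a run one of cup1, cup2, cup3 may be knocked a few centimetres aside while the robot is not near it.
It also fails if it takes over 208 s, if anything falls off the work surface, if the arm or the gripper's body presses on something with over 40 N, if the wrist force passes 120 N, or if a joint passes its speed limit or range.

### The arm

A 6-joint arm with a two-finger parallel gripper is mounted at the origin on the work surface. World frame = base frame: x ahead of the robot, y to its left, z up, the work surface at z = 0. Lengths are in m, angles in degrees, forces in N, time in s.
With the tool pointing down it reaches from about 0.4 to 0.825 m from the base axis. Payload 7 kg.
Tool frame: the origin (TCP) lies between the finger pads; the fingertips stand 19 mm ahead of it and the grasp point (between the pads) is the TCP (r.finger_overhang is the distance from the TCP to the fingertips, in m); z points along the fingers, y is the direction in which the jaws open and shut (so a half turn about z gives the same grasp; the last joint's range is limited). The gripper opens to 88 mm and grips with 3 to 60 N. Pads are 19 mm wide; open, the fingers measure 130 mm over their backs; the gripper's body (78 mm by 193 mm) begins 47 mm behind the grasp point.
Start: joints at [85.09, 20.546, 0.682, 0, -70.136, -16.507], TCP at [0.246, 0.628, 0.246] pointing down, gripper open.
Joint ranges: [-176.03, 176.03], [-82.01, 121.73], [-58.28, 71.71], [-173.87, 95.51], [-174.79, -0.11], [-173.66, 173.66]. Speed limits (degrees/s): [136.94, 136.94, 172.46, 180, 180, 180].

### API

Orientations are given as [roll, pitch, yaw] about the fixed x, y, z axes, in that order (R = Rz(yaw) Ry(pitch) Rx(roll)).
In Python, from plant import r, optics gives the robot as it stands. The module is installed in compiled form; this text tells all that it offers.
- The arm moves only by the tool step_arm, never from a script. Its argument "increments" is a list of rows, each an object of numbers: "tx", "ty", "tz": the shift along the world's x, y, z in mm; "ax", "ay", "az": the turn, a rotation vector about the world's x, y, z in degrees; "claw": the gripper command: -1 is shut, 1 is fully open, values between are in proportion. In form: [{"tx": .., "ty": .., "tz": .., "ax": .., "ay": .., "az": .., "claw": ..}, ...]. A call has 1 to 12 rows; each row shifts and turns the commanded pose from where the row before left it; what a row does not reach is not made up. A row lasts 1/10 s, in which the tool goes at most 50 mm and 8.59 degrees, less where a joint would pass 70% of its speed; a pose out of reach is approached as far as the arm can. A call with a gripper value outside its range is refused whole. The fingers move at their own pace and stop on an object; "newtons" is the grip in N (left out, the last holds). Time passes only in rows, so rows that do not move let the fingers close. It gives the time, the measured TCP pose, the force and the opening at its end, in the units of the state.
- r.get_state(): the state, without advancing time (a new reading comes with each control period).
- optics.capture(name): name is "scene" or "top" or "wrist"; returns a dict with "image" (400x640x3 uint8, blue, green, red), "depth" (400x640 float32, m along the optical axis (not along the pixel's ray), 0 where there is no reading), "fx", "fy", "cx", "cy" (pixels), "R" (3x3) and "t" (3): a world point X has camera coordinates R X + t. Camera axes: x right, y down, z forward; pixel columns grow to the right and rows downward; lengths in m; the calibration is good to about 2 mm. A picture is of the moment at which its call begins.
- r.close_job(): hands the job in, once; it reports no verdict.
The state is a dict: "time_s": time; "joints": joint angles; "qd": joint speeds; "joint_torque": joint torques, N m; "tcp_pos": TCP position; "eef_rot": TCP orientation; "contact_force": force on the tool from outside, world axes, zero at the start; "moment": the same for the moment, N m; "gripper_width": finger opening in m.
Only numpy, scipy, OpenCV 4.12 (cv2) and the standard library are available. Lean on these libraries where they do the work, as an engineer would, in place of code of your own. Each camera call takes 0.05 s, during which the arm holds its last target. There are 200 camera calls.

## Working session

There is one attempt and no reset: what is moved stays moved. The work goes in short steps, Python scripts to look and compute and a tool call to move; the robot and the scene stay as the last step left them, time stands still between calls to the robot, and variables do not carry over. Pictures are saved under pics/ and viewed, about 12 in all and at most 16, crops included, and the job is handed in when it is done.

Besides the shell and the picture viewer there is one more tool, called by a JSON object that holds its "api" and its "payload", one argument or row to a line. step_arm: Moves the arm, as the interface text tells. Its arguments: {"type":"object","properties":{"increments":{"type":"array","items":{"type":"object","properties":{"tx":{"type":"number"},"ty":{"type":"number"},"tz":{"type":"number"},"ax":{"type":"number"},"ay":{"type":"number"},"az":{"type":"number"},"claw":{"type":"number"}}}},"newtons":{"type":"number"}},"required":["increments"]}

```bash
mkdir -p pics
cat > h.py <<'E'
import numpy as np, cv2
from plant import r, optics
def cap(n,save=None):
    c=optics.capture(n); np.savez('/tmp/%s.npz'%n,**{k:np.asarray(v) for k,v in c.items()})
    if save: cv2.imwrite('pics/'+save,c['image'])
    return c
def load(n): return dict(np.load('/tmp/%s.npz'%n))
def world(c,u,v,z=None,win=1):
    R,t=c['R'],c['t']
    ray=R.T@np.array([(u-c['cx'])/c['fx'],(v-c['cy'])/c['fy'],1.]); o=-R.T@t
    if z is not None: return o+ray*(z-o[2])/ray[2]
    d=c['depth'][int(v)-win:int(v)+win+1,int(u)-win:int(u)+win+1]; d=d[d>0]
    return o+ray*np.median(d) if len(d) else None
def cloud(c):
    v,u=np.mgrid[0:400,0:640]; d=c['depth']
    P=np.stack([(u-c['cx'])/c['fx']*d,(v-c['cy'])/c['fy']*d,d],-1)
    W=(P-c['t'])@c['R']; W[d<=0]=np.nan
    return W
def st():
    s=r.get_state(); print({k:np.round(s[k],3).tolist() for k in ('time_s','tcp_pos','eef_rot','contact_force','gripper_width','joints')})
E
python3 - <<'E'
from h import *
cap('top','top0.png');cap('scene','scene0.png');st()
c=load('top');print(c['R'],c['t'],c['fx'])
E
```

```text
{'time_s': 0.1, 'tcp_pos': [0.246, 0.628, 0.245], 'eef_rot': [179.915, -0.009, -21.423], 'contact_force': [-0.353, 0.283, -0.148], 'gripper_width': 0.087, 'joints': [85.09, 20.587, 0.639, -0.016, -70.136, -16.507]}
[[ 2.88337354e-02 -9.99583338e-01  1.32923049e-03]
 [-9.98089266e-01 -2.88632875e-02 -5.46326562e-02]
 [ 5.46482588e-02  2.48572869e-04 -9.98505636e-01]] [0.00780058 0.54361838 1.58155307] 424.6514762389822
```

View pics/top0.png

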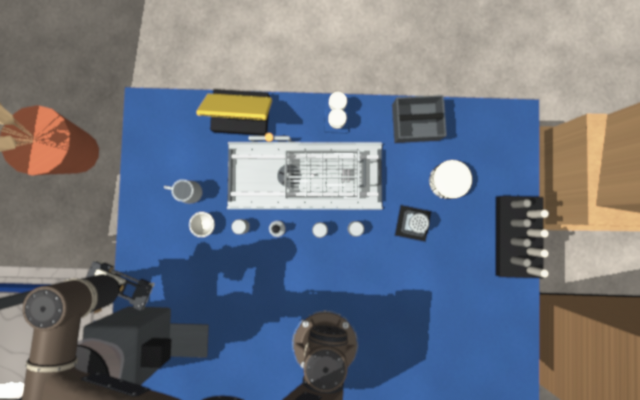

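View pics/scene0.png

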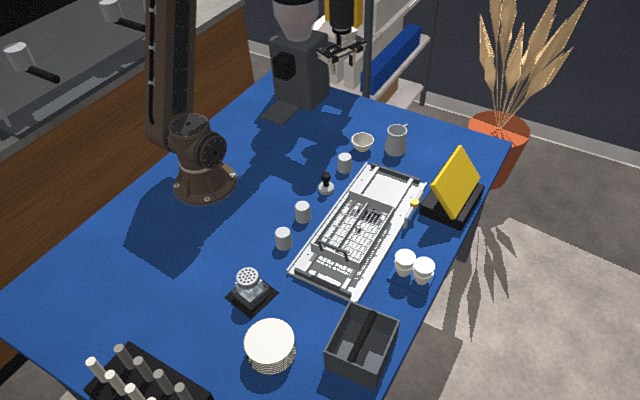

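Run:
```python
from h import *
c=load('top');W=cloud(c)
for n,u,v in [('cupA',240,226),('tamp',277,228),('cupB',320,229),('cupC',357,228),('cap',415,223)]:
    w=W[v-14:v+15,u-14:u+15].reshape(-1,3); w=w[w[:,2]>np.nanmax(w[:,2])-0.012]
    print(n,len(w),w.mean(0).round(3),w.min(0).round(3),w.max(0).round(3))
for n,u,v,z in [('rose',288,175,.024),('traylow',285,175,.08),('saucer',451,179,.074),('bowl',202,224,.05),('jug',186,190,.1)]: print(n,world(c,u,v,z).round(3))
im=c['image'][130:250,170:480]
cv2.imwrite('pics/crop0.png',cv2.resize(im,None,fx=2.58,fy=2.58,interpolation=cv2.INTER_CUBIC))
s=load('scene')['image'][150:310,210:440]
cv2.imwrite('pics/crop1.png',cv2.resize(s,None,fx=3.4,fy=3.4,interpolation=cv2.INTER_CUBIC))
# carrier handle: heights in region
m=(W[...,2]>.115)&(W[...,2]<.15); ys,xs=np.where(m[130:215,220:390])
print(len(xs)); 
for x in np.unique(xs): print(x+220,(xs==x).sum(),W[ys[xs==x]+130,x+220].mean(0).round(3))
```

```text
cupA 145 [0.423 0.326 0.061] [0.397 0.302 0.056] [0.448 0.35  0.068]
tamp 58 [0.42  0.193 0.077] [0.405 0.177 0.072] [0.434 0.206 0.084]
cupB 98 [0.42  0.032 0.063] [0.398 0.008 0.06 ] [0.442 0.055 0.072]
cupC 144 [ 0.428 -0.101  0.061] [ 0.402 -0.123  0.056] [ 0.453 -0.076  0.068]
cap 251 [ 0.455 -0.318  0.103] [ 0.424 -0.349  0.099] [ 0.488 -0.285  0.111]
rose [0.621 0.156 0.024]
traylow [0.615 0.162 0.08 ]
saucer [ 0.619 -0.44   0.074]
bowl [0.429 0.462 0.05 ]
jug [0.549 0.511 0.1  ]
87
362 2 [ 0.582 -0.114  0.121]
363 29 [ 0.625 -0.115  0.129]
364 28 [ 0.627 -0.118  0.133]
365 28 [ 0.627 -0.122  0.133]
```

View pics/crop0.png

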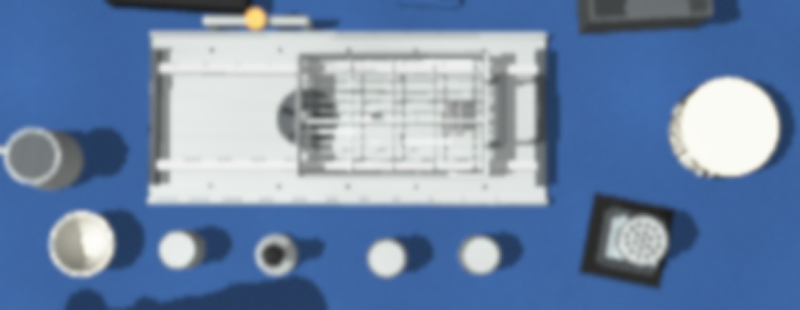

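{"api": "step_arm", "payload": {
  "increments": [
    {"tx": 20,"ty": -35,"tz": 6,"az": -8.5,"claw": 1},
    {"tx": 20,"ty": -35,"tz": 6,"az": -8.5},
    {"tx": 20,"ty": -35,"tz": 6,"az": -8.5},
    {"tx": 20,"ty": -35,"tz": 6,"az": -8.5},
    {"tx": 20,"ty": -35,"tz": 6,"az": -8.5},
    {"tx": 20,"ty": -35,"tz": 6,"az": -8.5},
    {"tx": 20,"ty": -35,"tz": 6,"az": -8.5},
    {"tx": 20,"ty": -35,"tz": 6,"az": -8.5},
    {"tx": 20,"ty": -35,"tz": 6,"az": -0.6},
    {"tx": 20,"ty": -35,"tz": 6},
    {},
    {}
  ]
}}

```text
$.increments[0]: bad value
```

Run:
```python
from h import *
c=cap('wrist','w1.png');st();print(c['R'].round(2),(-c['R'].T@c['t']).round(3),c['fx'])
```

```text
{'time_s': 0.15, 'tcp_pos': [0.246, 0.628, 0.245], 'eef_rot': [179.927, -0.008, -21.423], 'contact_force': [-0.147, 0.264, 0.251], 'gripper_width': 0.088, 'joints': [85.09, 20.584, 0.646, -0.014, -70.135, -16.508]}
[[-0.36 -0.93  0.  ]
 [-0.89  0.35  0.31]
 [-0.29  0.11 -0.95]] [0.324 0.598 0.384] 282.3026470556605
```

View pics/w1.png

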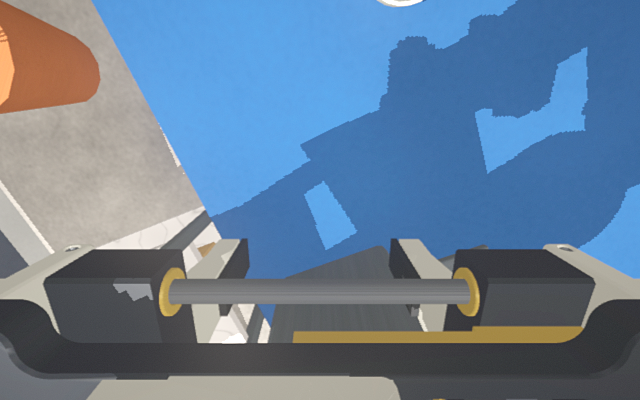

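{"api": "step_arm", "payload": {
  "increments": [
    {"tx": 20,"ty": -35,"tz": 6,"ax": 0,"ay": 0,"az": -8.5,"claw": 1}
  ]
}}

```text
time_s: 0.25
tcp_pos: [0.265, 0.595, 0.2492]
eef_rot: [179.9, -0.0, -29.8]
contact_force: [1.4, 0.2, -0.2]
gripper_width: 0.0874
```

{"api": "step_arm", "payload": {
  "increments": [
    {"tx": 20,"ty": -35,"tz": 6,"az": -8.5}
  ]
}}

```text
$.increments[0]: bad value
```

{"api": "step_arm", "payload": {
  "increments": [
    {"tx": 20,"ty": -35,"tz": 6,"ax": 0,"ay": 0,"az": -8.5,"claw": 1},
    {"tx": 20,"ty": -35,"tz": 6,"ax": 0,"ay": 0,"az": -8.5,"claw": 1},
    {"tx": 20,"ty": -35,"tz": 6,"ax": 0,"ay": 0,"az": -8.5,"claw": 1},
    {"tx": 20,"ty": -35,"tz": 6,"ax": 0,"ay": 0,"az": -8.5,"claw": 1},
    {"tx": 20,"ty": -35,"tz": 6,"ax": 0,"ay": 0,"az": -8.5,"claw": 1},
    {"tx": 20,"ty": -35,"tz": 6,"ax": 0,"ay": 0,"az": -8.5,"claw": 1},
    {"tx": 20,"ty": -35,"tz": 6,"ax": 0,"ay": 0,"az": -8.5,"claw": 1},
    {"tx": 10,"ty": -35,"tz": 6,"ax": 0,"ay": 0,"az": -0.6,"claw": 1},
    {"tx": 0,"ty": -35,"tz": 6,"ax": 0,"ay": 0,"az": 0,"claw": 1},
    {"tx": 0,"ty": -35,"tz": 0,"ax": 0,"ay": 0,"az": 0,"claw": 1},
    {"tx": 0,"ty": -35,"tz": 0,"ax": 0,"ay": 0,"az": 0,"claw": 1},
    {"tx": 0,"ty": 0,"tz": 0,"ax": 0,"ay": 0,"az": 0,"claw": 1}
  ]
}}

```text
time_s: 1.45
tcp_pos: [0.4159, 0.2052, 0.306]
eef_rot: [-180.0, 0.0, -90.1]
contact_force: [-0.0, -0.1, 0.4]
gripper_width: 0.0878
```

Run:
```python
from h import *
c=cap('wrist','w2.png');st();print(c['R'].round(2),(-c['R'].T@c['t']).round(3))
```

```text
{'time_s': 1.5, 'tcp_pos': [0.416, 0.207, 0.306], 'eef_rot': [-179.971, 0.046, -90.142], 'contact_force': [0.349, -0.266, -0.106], 'gripper_width': 0.088, 'joints': [50.768, -1.945, -18.879, -0.006, -73.012, -50.909]}
[[-1.    0.    0.  ]
 [ 0.    0.95  0.31]
 [ 0.    0.31 -0.95]] [0.416 0.122 0.445]
```

View pics/w2.png

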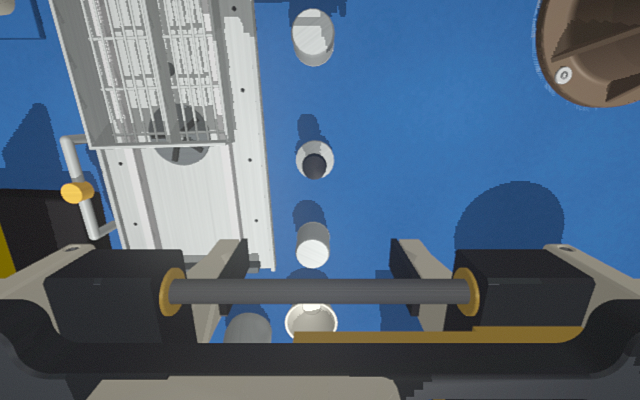

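```bash
cat >> h.py <<'E'
def tops(c,u,v,zlo,zhi,h=25):
    W=cloud(c)[max(0,v-h):v+h,max(0,u-h):u+h].reshape(-1,3); W=W[(W[:,2]>zlo)&(W[:,2]<zhi)]
    print((u,v),len(W),'mid',((W.min(0)+W.max(0))/2).round(4),'mean',W.mean(0).round(4),'ext',(W.max(0)-W.min(0)).round(3))
E
python3 - <<'E'
from h import *
c=load('wrist')
tops(c,313,253,.055,.07);tops(c,315,160,.07,.09);tops(c,313,37,.055,.07,33)
for n,u,v,z in [('endwall L',92,149,.08),('endwall R',230,143,.08),('near top',215,0,.065),('near',238,143,.065)]: print(n,world(c,u,v,z).round(4),world(c,u,v))
W=cloud(c);w=W[0:170,40:270].reshape(-1,3)
for lo,hi in ((.074,.09),(.058,.071)):
  k=w[(w[:,2]>lo)&(w[:,2]<hi)];print(lo,len(k),k.min(0).round(3),k.max(0).round(3));
  print(np.histogram(k[:,0],bins=np.arange(.5,.76,.01)));
k=w[(w[:,2]>.074)&(w[:,2]<.09)];print(np.histogram(k[:,1],bins=np.arange(-.1,.2,.01)))
E
```

```text
(313, 253) 834 mid [0.4262 0.3249 0.0594] mean [0.4265 0.3238 0.0611] ext [0.052 0.05  0.009]
(315, 160) 471 mid [0.4227 0.1918 0.076 ] mean [0.4225 0.1911 0.077 ] ext [0.031 0.032 0.012]
(313, 37) 1667 mid [0.423  0.0324 0.06  ] mean [0.4233 0.0324 0.0614] ext [0.052 0.052 0.01 ]
endwall L [0.7056 0.1667 0.08  ] [0.70645005 0.1668406  0.07897033]
endwall R [0.5284 0.1595 0.08  ] [0.5417187  0.16396537 0.03699513]
near top [ 5.344e-01 -5.000e-04  6.500e-02] None
near [0.5225 0.1611 0.065 ] [0.53750414 0.16661419 0.01156116]
0.074 1450 [0.535 0.002 0.074] [0.716 0.167 0.083]
(array([  0,   0,   0,  16,  29,  25,  26,  31,  29,  24,  22,  33,  31,
        25,  23,  29,  29,  29,  22,  28, 560, 439,   0,   0,   0]), array([0.5 , 0.51, 0.52, 0.53, 0.54, 0.55, 0.56, 0.57, 0.58, 0.59, 0.6 ,
       0.61, 0.62, 0.63, 0.64, 0.65, 0.66, 0.67, 0.68, 0.69, 0.7 , 0.71,
       0.72, 0.73, 0.74, 0.75]))
0.058 3060 [ 0.535 -0.003  0.058] [0.763 0.197 0.071]
(array([  0,   0,   0, 440, 236,   7,   7,   7,   7,   5,   8, 821,   7,
         5,   8,   6,   6,   6,   9,   7, 810, 370,   0,   0,   1]), ar
[... 235 characters left out ...]
 55,  72,  76,
        69,  62,  66,  63,  64,  58,  57,  53,  57,  56,  49,  52,  98,
       443,   0,   0,   0]), array([-1.00000000e-01, -9.00000000e-02, -8.00000000e-02, -7.00000000e-02,
       -6.00000000e-02, -5.00000000e-02, -4.00000000e-02, -3.00000000e-02,
       -2.00000000e-02, -1.00000000e-02, -5.55111512e-17,  1.00000000e-02,
        2.00000000e-02,  3.00000000e-02,  4.00000000e-02,  5.00000000e-02,
        6.00000000e-02,  7.00000000e-02,  8.00000000e-02,  9.00000000e-02,
        1.00000000e-01,  1.10000000e-01,  1.20000000e-01,  1.30000000e-01,
        1.40000000e-01,  1.50000000e-01,  1.60000000e-01,  1.70000000e-01,
        1.80000000e-01,  1.90000000e-01,  2.00000000e-01]))
```

{"api": "step_arm", "payload": {
  "increments": [
    {"tx": 4,"ty": 39,"tz": -25,"ax": 0,"ay": 0,"az": 0,"claw": 1},
    {"tx": 3,"ty": 39,"tz": -25,"ax": 0,"ay": 0,"az": 0,"claw": 1},
    {"tx": 3,"ty": 39,"tz": -25,"ax": 0,"ay": 0,"az": 0,"claw": 1},
    {"tx": 0,"ty": 0,"tz": -40,"ax": 0,"ay": 0,"az": 0,"claw": 1},
    {"tx": 0,"ty": 0,"tz": -40,"ax": 0,"ay": 0,"az": 0,"claw": 1},
    {"tx": 0,"ty": 0,"tz": -40,"ax": 0,"ay": 0,"az": 0,"claw": 1},
    {"tx": 0,"ty": 0,"tz": -30,"ax": 0,"ay": 0,"az": 0,"claw": 1},
    {"tx": 0,"ty": 0,"tz": -20,"ax": 0,"ay": 0,"az": 0,"claw": 1},
    {"tx": 0,"ty": 0,"tz": -12,"ax": 0,"ay": 0,"az": 0,"claw": 1},
    {"tx": 0,"ty": 0,"tz": 0,"ax": 0,"ay": 0,"az": 0,"claw": 1}
  ]
}}

```text
time_s: 2.5
tcp_pos: [0.4258, 0.3251, 0.0469]
eef_rot: [179.9, -0.2, -90.0]
contact_force: [0.1, -0.6, 1.0]
gripper_width: 0.0877
```

{"api": "step_arm", "payload": {
  "newtons": 25,
  "increments": [
    {"tx": 0,"ty": 0,"tz": 0,"ax": 0,"ay": 0,"az": 0,"claw": 0},
    {"tx": 0,"ty": 0,"tz": 0,"ax": 0,"ay": 0,"az": 0,"claw": -1},
    {"tx": 0,"ty": 0,"tz": 0,"ax": 0,"ay": 0,"az": 0,"claw": -1},
    {"tx": 0,"ty": 0,"tz": 0,"ax": 0,"ay": 0,"az": 0,"claw": -1},
    {"tx": 0,"ty": 0,"tz": 0,"ax": 0,"ay": 0,"az": 0,"claw": -1},
    {"tx": 0,"ty": 0,"tz": 0,"ax": 0,"ay": 0,"az": 0,"claw": -1}
  ]
}}

```text
time_s: 3.1
tcp_pos: [0.4266, 0.3256, 0.0491]
eef_rot: [-180.0, 0.0, -90.0]
contact_force: [-2.1, -0.8, 5.5]
gripper_width: 0.0532
```

Run:
```python
from h import *
c=load('wrist');W=cloud(c)[0:170,40:270].reshape(-1,3)
def f(m,a,b,n):
  k=W[m]; p=np.polyfit(k[:,a],k[:,b],1); 
  for _ in range(3): e=k[:,b]-np.polyval(p,k[:,a]); k=k[abs(e)<.004]; p=np.polyfit(k[:,a],k[:,b],1)
  print(n,len(k),p.round(4), 'spread',np.ptp(k[:,b]-np.polyval(p,k[:,a])).round(4))
x,y,z=W.T
f((x>.69)&(x<.72)&(z>.074)&(z<.09)&(y<.155),1,0,'far wall x(y)')
f((x>.605)&(x<.63)&(z>.058)&(z<.07)&(y<.155),1,0,'part wall x(y)')
f((x>.53)&(x<.555)&(z>.06)&(z<.07)&(y<.155),1,0,'near wall x(y)')
f((y>.155)&(y<.17)&(z>.074)&(z<.09),0,1,'end y(x)')
c=load('top');tops(c,364,175,.118,.15,25)
```

```text
far wall x(y) 932 [-0.0271  0.7119] spread 0.0065
part wall x(y) 794 [-0.0272  0.617 ] spread 0.0057
near wall x(y) 578 [-0.0268  0.5414] spread 0.0048
end y(x) 489 [0.0257 0.1466] spread 0.0064
(364, 175) 86 mid [ 0.6269 -0.1183  0.1293] mean [ 0.6256 -0.1184  0.1316] ext [0.095 0.01  0.022]
```

{"api": "step_arm", "payload": {
  "increments": [
    {"tx": 0,"ty": 0,"tz": 30,"ax": 0,"ay": 0,"az": 0,"claw": -1},
    {"tx": 0,"ty": 0,"tz": 45,"ax": 0,"ay": 0,"az": 0,"claw": -1},
    {"tx": 10,"ty": -10,"tz": 45,"ax": 0,"ay": 0,"az": 0,"claw": -1},
    {"tx": 25,"ty": -34,"tz": 0,"ax": 0,"ay": 0,"az": 0,"claw": -1},
    {"tx": 25,"ty": -34,"tz": 0,"ax": 0,"ay": 0,"az": 0,"claw": -1},
    {"tx": 25,"ty": -34,"tz": 0,"ax": 0,"ay": 0,"az": 0,"claw": -1},
    {"tx": 25,"ty": -34,"tz": 0,"ax": 0,"ay": 0,"az": 0,"claw": -1},
    {"tx": 25,"ty": -34,"tz": 0,"ax": 0,"ay": 0,"az": 0,"claw": -1},
    {"tx": 15,"ty": -27,"tz": 0,"ax": 0,"ay": 0,"az": 0,"claw": -1},
    {"tx": 0,"ty": 0,"tz": 0,"ax": 0,"ay": 0,"az": 0,"claw": -1}
  ]
}}

```text
time_s: 4.1
tcp_pos: [0.5775, 0.1152, 0.1678]
eef_rot: [179.9, -0.0, -90.2]
contact_force: [-0.6, 0.6, -1.9]
gripper_width: 0.0529
```

{"api": "step_arm", "payload": {
  "increments": [
    {"tx": 0,"ty": 0,"tz": -25,"ax": 0,"ay": 0,"az": 0,"claw": -1},
    {"tx": 0,"ty": 0,"tz": -25,"ax": 0,"ay": 0,"az": 0,"claw": -1},
    {"tx": 0,"ty": 0,"tz": -18,"ax": 0,"ay": 0,"az": 0,"claw": -1},
    {"tx": 0,"ty": 0,"tz": -8,"ax": 0,"ay": 0,"az": 0,"claw": -1},
    {"tx": 0,"ty": 0,"tz": -2,"ax": 0,"ay": 0,"az": 0,"claw": -1},
    {"tx": 0,"ty": 0,"tz": -1,"ax": 0,"ay": 0,"az": 0,"claw": -1},
    {"tx": 0,"ty": 0,"tz": 0,"ax": 0,"ay": 0,"az": 0,"claw": -1}
  ]
}}

```text
time_s: 4.8
tcp_pos: [0.577, 0.1187, 0.0904]
eef_rot: [-179.9, 0.0, -90.0]
contact_force: [-0.2, -0.3, -0.8]
gripper_width: 0.0532
```

{"api": "step_arm", "payload": {
  "increments": [
    {"tx": 0,"ty": 0,"tz": -1,"ax": 0,"ay": 0,"az": 0,"claw": -1},
    {"tx": 0,"ty": 0,"tz": 0,"ax": 0,"ay": 0,"az": 0,"claw": 0.6},
    {"tx": 0,"ty": 0,"tz": 0,"ax": 0,"ay": 0,"az": 0,"claw": 0.6},
    {"tx": 0,"ty": 0,"tz": 0,"ax": 0,"ay": 0,"az": 0,"claw": 0.6},
    {"tx": 0,"ty": 0,"tz": 20,"ax": 0,"ay": 0,"az": 0,"claw": 0.6},
    {"tx": 0,"ty": 0,"tz": 45,"ax": 0,"ay": 0,"az": 0,"claw": 1},
    {"tx": 0,"ty": 0,"tz": 45,"ax": 0,"ay": 0,"az": 0,"claw": 1},
    {"tx": -35,"ty": -25,"tz": 30,"ax": 0,"ay": 0,"az": 0,"claw": 1},
    {"tx": -40,"ty": -25,"tz": 10,"ax": 0,"ay": 0,"az": 0,"claw": 1},
    {"tx": -40,"ty": -20,"tz": 0,"ax": 0,"ay": 0,"az": 0,"claw": 1},
    {"tx": -38,"ty": -17,"tz": 0,"ax": 0,"ay": 0,"az": 0,"claw": 1},
    {"tx": 0,"ty": 0,"tz": 0,"ax": 0,"ay": 0,"az": 0,"claw": 1}
  ]
}}

```text
time_s: 6.0
tcp_pos: [0.4211, 0.0305, 0.2377]
eef_rot: [-180.0, 0.1, -90.1]
contact_force: [1.8, -0.1, 0.4]
gripper_width: 0.0876
```

Run:
```python
from h import *
c=cap('wrist','w3.png');st()
W=cloud(c);w=W.reshape(-1,3)
for n,x,y in (('B',.423,.032),('placedA',.577,.118),('C',.43,-.1)):
  k=w[(abs(w[:,0]-x)<.05)&(abs(w[:,1]-y)<.05)&(w[:,2]>(.09 if n=='placedA' else .055))&(w[:,2]<.115)]
  if len(k): print(n,len(k),((k.max(0)+k.min(0))/2).round(4),np.ptp(k,axis=0).round(3))
t=cap('top')
for u,v in ((320,229),(357,228)): tops(t,u,v,.055,.07,18)
```

```text
{'time_s': 6.05, 'tcp_pos': [0.423, 0.032, 0.238], 'eef_rot': [-179.877, 0.087, -90.028], 'contact_force': [-0.143, -1.0, -0.162], 'gripper_width': 0.088, 'joints': [31.109, -3.756, -29.575, -0.012, -64.031, -31.132]}
B 1523 [0.4231 0.0306 0.0594] [0.052 0.051 0.009]
placedA 266 [0.566  0.104  0.0966] [0.023 0.023 0.013]
C 2246 [ 0.4314 -0.1015  0.0598] [0.053 0.052 0.01 ]Traceback (most recent call last):
  File "<stdin>", line 8, in <module>
  File "h.py", line 23, in tops
    print((u,v),len(W),'mid',((W.min(0)+W.max(0))/2).round(4),'mean',W.mean(0).round(4),'ext',(W.max(0)-W.min(0)).round(3))
                               ~~~~~^^^
    return umr_minimum(a, axis, None, out, keepdims, initial, where)
ValueError: zero-size array to reduction operation minimum which has no identity
```

{"api": "step_arm", "payload": {
  "newtons": 25,
  "increments": [
    {"tx": 0,"ty": -1,"tz": -45,"ax": 0,"ay": 0,"az": 0,"claw": 1},
    {"tx": 0,"ty": 0,"tz": -45,"ax": 0,"ay": 0,"az": 0,"claw": 1},
    {"tx": 0,"ty": 0,"tz": -45,"ax": 0,"ay": 0,"az": 0,"claw": 1},
    {"tx": 0,"ty": 0,"tz": -35,"ax": 0,"ay": 0,"az": 0,"claw": 1},
    {"tx": 0,"ty": 0,"tz": -19,"ax": 0,"ay": 0,"az": 0,"claw": 1},
    {"tx": 0,"ty": 0,"tz": 0,"ax": 0,"ay": 0,"az": 0,"claw": 1},
    {"tx": 0,"ty": 0,"tz": 0,"ax": 0,"ay": 0,"az": 0,"claw": 0},
    {"tx": 0,"ty": 0,"tz": 0,"ax": 0,"ay": 0,"az": 0,"claw": -1},
    {"tx": 0,"ty": 0,"tz": 0,"ax": 0,"ay": 0,"az": 0,"claw": -1},
    {"tx": 0,"ty": 0,"tz": 0,"ax": 0,"ay": 0,"az": 0,"claw": -1},
    {"tx": 0,"ty": 0,"tz": 0,"ax": 0,"ay": 0,"az": 0,"claw": -1},
    {"tx": 0,"ty": 0,"tz": 0,"ax": 0,"ay": 0,"az": 0,"claw": -1}
  ]
}}

```text
time_s: 7.3
tcp_pos: [0.4252, 0.0316, 0.0488]
eef_rot: [-180.0, 0.0, -90.0]
contact_force: [-3.3, 1.2, 6.4]
gripper_width: 0.0531
```

{"api": "step_arm", "payload": {
  "increments": [
    {"tx": 0,"ty": 0,"tz": 30,"ax": 0,"ay": 0,"az": 0,"claw": -1},
    {"tx": 0,"ty": 0,"tz": 45,"ax": 0,"ay": 0,"az": 0,"claw": -1},
    {"tx": 10,"ty": 0,"tz": 40,"ax": 0,"ay": 0,"az": 0,"claw": -1},
    {"tx": 35,"ty": 0,"tz": 0,"ax": 0,"ay": 0,"az": 0,"claw": -1},
    {"tx": 40,"ty": -1,"tz": 0,"ax": 0,"ay": 0,"az": 0,"claw": -1},
    {"tx": 40,"ty": -1,"tz": 0,"ax": 0,"ay": 0,"az": 0,"claw": -1},
    {"tx": 30,"ty": 0,"tz": 0,"ax": 0,"ay": 0,"az": 0,"claw": -1},
    {"tx": 0,"ty": 0,"tz": 0,"ax": 0,"ay": 0,"az": 0,"claw": -1},
    {"tx": 0,"ty": 0,"tz": -30,"ax": 0,"ay": 0,"az": 0,"claw": -1},
    {"tx": 0,"ty": 0,"tz": -25,"ax": 0,"ay": 0,"az": 0,"claw": -1},
    {"tx": 0,"ty": 0,"tz": -13,"ax": 0,"ay": 0,"az": 0,"claw": -1},
    {"tx": 0,"ty": 0,"tz": -5,"ax": 0,"ay": 0,"az": 0,"claw": -1}
  ]
}}

```text
time_s: 8.5
tcp_pos: [0.579, 0.0293, 0.0889]
eef_rot: [179.9, -0.0, -90.0]
contact_force: [-0.3, 1.2, 0.6]
gripper_width: 0.0534
```

{"api": "step_arm", "payload": {
  "increments": [
    {"tx": 0,"ty": 0,"tz": -2,"ax": 0,"ay": 0,"az": 0,"claw": -1},
    {"tx": 0,"ty": 0,"tz": 0,"ax": 0,"ay": 0,"az": 0,"claw": -1},
    {"tx": 0,"ty": 0,"tz": 0,"ax": 0,"ay": 0,"az": 0,"claw": -1}
  ]
}}

```text
time_s: 8.8
tcp_pos: [0.5808, 0.0298, 0.0893]
eef_rot: [-179.9, 0.0, -90.0]
contact_force: [0.5, -0.0, -1.7]
gripper_width: 0.0532
```

{"api": "step_arm", "payload": {
  "increments": [
    {"tx": 0,"ty": 0,"tz": -1,"ax": 0,"ay": 0,"az": 0,"claw": -1},
    {"tx": 0,"ty": 0,"tz": 0,"ax": 0,"ay": 0,"az": 0,"claw": 0.6},
    {"tx": 0,"ty": 0,"tz": 0,"ax": 0,"ay": 0,"az": 0,"claw": 0.6},
    {"tx": 0,"ty": 0,"tz": 0,"ax": 0,"ay": 0,"az": 0,"claw": 0.6},
    {"tx": 0,"ty": 0,"tz": 20,"ax": 0,"ay": 0,"az": 0,"claw": 0.6},
    {"tx": 0,"ty": 0,"tz": 45,"ax": 0,"ay": 0,"az": 0,"claw": 1},
    {"tx": 0,"ty": 0,"tz": 45,"ax": 0,"ay": 0,"az": 0,"claw": 1},
    {"tx": -30,"ty": -33,"tz": 30,"ax": 0,"ay": 0,"az": 0,"claw": 1},
    {"tx": -35,"ty": -33,"tz": 10,"ax": 0,"ay": 0,"az": 0,"claw": 1},
    {"tx": -40,"ty": -33,"tz": 0,"ax": 0,"ay": 0,"az": 0,"claw": 1},
    {"tx": -43,"ty": -32,"tz": 0,"ax": 0,"ay": 0,"az": 0,"claw": 1},
    {"tx": 0,"ty": 0,"tz": 0,"ax": 0,"ay": 0,"az": 0,"claw": 1}
  ]
}}

```text
time_s: 10.0
tcp_pos: [0.4341, -0.0981, 0.2354]
eef_rot: [-180.0, 0.0, -90.2]
contact_force: [0.6, 0.6, -0.1]
gripper_width: 0.0878
```

Run:
```python
from h import *
c=cap('wrist','w4.png');st()
W=cloud(c);w=W.reshape(-1,3)
for n,x,y,lo,hi in (('C',.43,-.1,.055,.075),('cap',.455,-.318,.085,.12)):
  k=w[(abs(w[:,0]-x)<.05)&(abs(w[:,1]-y)<.05)&(w[:,2]>lo)&(w[:,2]<hi)]
  if len(k): print(n,len(k),((k.max(0)+k.min(0))/2).round(4),np.ptp(k,axis=0).round(3))
```

```text
{'time_s': 10.05, 'tcp_pos': [0.437, -0.097, 0.236], 'eef_rot': [-179.905, 0.032, -90.136], 'contact_force': [0.632, -0.095, 0.795], 'gripper_width': 0.087, 'joints': [12.84, -1.157, -27.461, -0.011, -63.597, -12.971]}
C 1556 [ 0.4318 -0.1024  0.0596] [0.052 0.052 0.009]
```

View pics/w4.png

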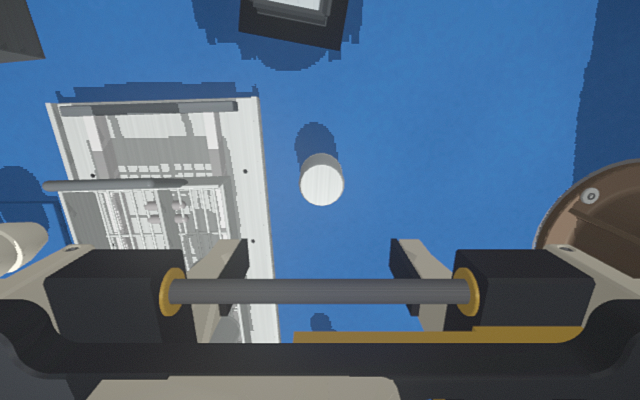

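{"api": "step_arm", "payload": {
  "increments": [
    {"tx": -5,"ty": -5,"tz": -40,"ax": 0,"ay": 0,"az": 0,"claw": 1},
    {"tx": 0,"ty": 0,"tz": -45,"ax": 0,"ay": 0,"az": 0,"claw": 1},
    {"tx": 0,"ty": 0,"tz": -45,"ax": 0,"ay": 0,"az": 0,"claw": 1},
    {"tx": 0,"ty": 0,"tz": -35,"ax": 0,"ay": 0,"az": 0,"claw": 1},
    {"tx": 0,"ty": 0,"tz": -22,"ax": 0,"ay": 0,"az": 0,"claw": 1},
    {"tx": 0,"ty": 0,"tz": 0,"ax": 0,"ay": 0,"az": 0,"claw": 1},
    {"tx": 0,"ty": 0,"tz": 0,"ax": 0,"ay": 0,"az": 0,"claw": 0},
    {"tx": 0,"ty": 0,"tz": 0,"ax": 0,"ay": 0,"az": 0,"claw": -1},
    {"tx": 0,"ty": 0,"tz": 0,"ax": 0,"ay": 0,"az": 0,"claw": -1},
    {"tx": 0,"ty": 0,"tz": 0,"ax": 0,"ay": 0,"az": 0,"claw": -1},
    {"tx": 0,"ty": 0,"tz": 0,"ax": 0,"ay": 0,"az": 0,"claw": -1},
    {"tx": 0,"ty": 0,"tz": 0,"ax": 0,"ay": 0,"az": 0,"claw": -1}
  ]
}}

```text
time_s: 11.25
tcp_pos: [0.4335, -0.1009, 0.0487]
eef_rot: [-180.0, 0.0, -90.0]
contact_force: [-2.5, 1.8, 6.6]
gripper_width: 0.0528
```

{"api": "step_arm", "payload": {
  "increments": [
    {"tx": 0,"ty": 0,"tz": 30,"ax": 0,"ay": 0,"az": 0,"claw": -1},
    {"tx": 0,"ty": 0,"tz": 45,"ax": 0,"ay": 0,"az": 0,"claw": -1},
    {"tx": 7,"ty": 11,"tz": 40,"ax": 0,"ay": 0,"az": 0,"claw": -1},
    {"tx": 35,"ty": 20,"tz": 0,"ax": 0,"ay": 0,"az": 0,"claw": -1},
    {"tx": 35,"ty": 20,"tz": 0,"ax": 0,"ay": 0,"az": 0,"claw": -1},
    {"tx": 40,"ty": 0,"tz": 0,"ax": 0,"ay": 0,"az": 0,"claw": -1},
    {"tx": 30,"ty": 0,"tz": 0,"ax": 0,"ay": 0,"az": 0,"claw": -1},
    {"tx": 0,"ty": 0,"tz": 0,"ax": 0,"ay": 0,"az": 0,"claw": -1},
    {"tx": 0,"ty": 0,"tz": -30,"ax": 0,"ay": 0,"az": 0,"claw": -1},
    {"tx": 0,"ty": 0,"tz": -25,"ax": 0,"ay": 0,"az": 0,"claw": -1},
    {"tx": 0,"ty": 0,"tz": -13,"ax": 0,"ay": 0,"az": 0,"claw": -1},
    {"tx": 0,"ty": 0,"tz": -5,"ax": 0,"ay": 0,"az": 0,"claw": -1}
  ]
}}

```text
time_s: 12.45
tcp_pos: [0.5794, -0.0501, 0.0888]
eef_rot: [179.8, -0.0, -90.0]
contact_force: [-3.9, 0.2, 7.1]
gripper_width: 0.0532
```

{"api": "step_arm", "payload": {
  "increments": [
    {"tx": 0,"ty": 0,"tz": -2,"ax": 0,"ay": 0,"az": 0,"claw": -1},
    {"tx": 0,"ty": 0,"tz": -1,"ax": 0,"ay": 0,"az": 0,"claw": -1},
    {"tx": 0,"ty": 0,"tz": 0,"ax": 0,"ay": 0,"az": 0,"claw": -1}
  ]
}}

```text
time_s: 12.75
tcp_pos: [0.5821, -0.0498, 0.0892]
eef_rot: [-179.8, 0.0, -90.0]
contact_force: [0.3, -0.6, 3.4]
gripper_width: 0.053
```

{"api": "step_arm", "payload": {
  "increments": [
    {"tx": 0,"ty": 0,"tz": -1,"ax": 0,"ay": 0,"az": 0,"claw": -1},
    {"tx": 0,"ty": 0,"tz": 0,"ax": 0,"ay": 0,"az": 0,"claw": 0.6},
    {"tx": 0,"ty": 0,"tz": 0,"ax": 0,"ay": 0,"az": 0,"claw": 0.6},
    {"tx": 0,"ty": 0,"tz": 0,"ax": 0,"ay": 0,"az": 0,"claw": 0.6},
    {"tx": 0,"ty": 0,"tz": 20,"ax": 0,"ay": 0,"az": 0,"claw": 0.6},
    {"tx": 0,"ty": 0,"tz": 45,"ax": 0,"ay": 0,"az": 0,"claw": 1},
    {"tx": 0,"ty": 0,"tz": 45,"ax": 0,"ay": 0,"az": 0,"claw": 1},
    {"tx": -20,"ty": -20,"tz": 40,"ax": 0,"ay": 0,"az": 0,"claw": 1},
    {"tx": -20,"ty": -28,"tz": 30,"ax": 0,"ay": 0,"az": -8,"claw": 1},
    {"tx": -16,"ty": -30,"tz": 10,"ax": 0,"ay": 0,"az": -8,"claw": 1},
    {"tx": -10,"ty": -30,"tz": 0,"ax": 0,"ay": 0,"az": -8,"claw": 1},
    {"tx": -10,"ty": -30,"tz": 0,"ax": 0,"ay": 0,"az": -8,"claw": 1}
  ]
}}

```text
time_s: 13.95
tcp_pos: [0.5039, -0.1888, 0.277]
eef_rot: [-179.9, 0.1, -122.3]
contact_force: [0.6, 0.1, -0.7]
gripper_width: 0.0879
```

{"api": "step_arm", "payload": {
  "increments": [
    {"tx": -10,"ty": -30,"tz": 0,"ax": 0,"ay": 0,"az": -8,"claw": 1},
    {"tx": -10,"ty": -30,"tz": 0,"ax": 0,"ay": 0,"az": -8,"claw": 1},
    {"tx": -10,"ty": -30,"tz": 0,"ax": 0,"ay": 0,"az": -8,"claw": 1},
    {"tx": -10,"ty": -30,"tz": 0,"ax": 0,"ay": 0,"az": -8,"claw": 1},
    {"tx": -10,"ty": -10,"tz": 0,"ax": 0,"ay": 0,"az": -8,"claw": 1},
    {"tx": 0,"ty": 0,"tz": 0,"ax": 0,"ay": 0,"az": -8,"claw": 1},
    {"tx": 0,"ty": 0,"tz": 0,"ax": 0,"ay": 0,"az": -8,"claw": 1},
    {"tx": 0,"ty": 0,"tz": 0,"ax": 0,"ay": 0,"az": -2,"claw": 1},
    {"tx": 0,"ty": 0,"tz": 0,"ax": 0,"ay": 0,"az": 0,"claw": 1}
  ]
}}

```text
time_s: 14.85
tcp_pos: [0.4543, -0.3179, 0.276]
eef_rot: [180.0, -0.0, 179.9]
contact_force: [-0.1, 0.1, -0.1]
gripper_width: 0.0879
```

Run:
```python
from h import *
c=cap('wrist','w5.png');st()
W=cloud(c);w=W.reshape(-1,3)
for n,x,y,lo,hi in (('cap',.455,-.318,.098,.12),('holder',.455,-.318,.025,.045)):
  k=w[(abs(w[:,0]-x)<.07)&(abs(w[:,1]-y)<.07)&(w[:,2]>lo)&(w[:,2]<hi)]
  if len(k):
    print(n,len(k),((k.max(0)+k.min(0))/2).round(4),np.ptp(k,axis=0).round(3))
    print(cv2.minAreaRect((k[:,:2]*1000).astype(np.float32)))
t=cap('top')
for n,x,y in (('A',.577,.118),('B',.579,.029),('C',.5805,-.05)):
  k=cloud(t).reshape(-1,3);k=k[(abs(k[:,0]-x)<.04)&(abs(k[:,1]-y)<.04)&(k[:,2]>.09)&(k[:,2]<.115)]
  if len(k): print(n,len(k),((k.max(0)+k.min(0))/2).round(4),np.ptp(k,axis=0).round(3))
```

```text
{'time_s': 14.9, 'tcp_pos': [0.454, -0.318, 0.276], 'eef_rot': [179.993, -0.014, -179.955], 'contact_force': [-0.127, -0.298, -0.204], 'gripper_width': 0.088, 'joints': [-14.736, 8.128, -11.974, -0.004, -69.914, -75.218]}
cap 2488 [ 0.4584 -0.3205  0.102 ] [0.066 0.066 0.008]
((458.28912353515625, -320.4175109863281), (66.12705993652344, 65.91632080078125), 88.70214080810547)
holder 992 [ 0.4575 -0.32    0.035 ] [0.093 0.093 0.02 ]
((457.7967834472656, -320.01605224609375), (83.91686248779297, 83.81539916992188), 80.29964447021484)
A 177 [0.5719 0.1197 0.0997] [0.05  0.05  0.018]
B 175 [0.578  0.0306 0.1002] [0.051 0.05  0.018]
C 173 [ 0.5767 -0.0481  0.1004] [0.05 0.05 0.02]
```

View pics/w5.png

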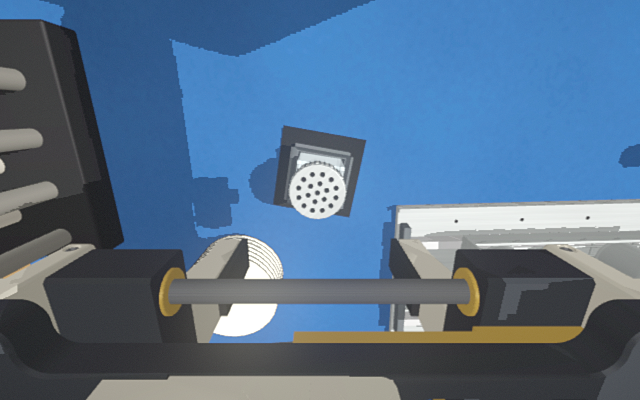

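{"api": "step_arm", "payload": {
  "newtons": 35,
  "increments": [
    {"tx": 4,"ty": -2.5,"tz": -40,"ax": 0,"ay": 0,"az": 0,"claw": 1},
    {"tx": 0,"ty": 0,"tz": -45,"ax": 0,"ay": 0,"az": 0,"claw": 1},
    {"tx": 0,"ty": 0,"tz": -45,"ax": 0,"ay": 0,"az": 0,"claw": 1},
    {"tx": 0,"ty": 0,"tz": -30,"ax": 0,"ay": 0,"az": 0,"claw": 1},
    {"tx": 0,"ty": 0,"tz": -15,"ax": 0,"ay": 0,"az": 0,"claw": 1},
    {"tx": 0,"ty": 0,"tz": 0,"ax": 0,"ay": 0,"az": 0,"claw": 1},
    {"tx": 0,"ty": 0,"tz": 0,"ax": 0,"ay": 0,"az": 0,"claw": 0.3},
    {"tx": 0,"ty": 0,"tz": 0,"ax": 0,"ay": 0,"az": 0,"claw": -1},
    {"tx": 0,"ty": 0,"tz": 0,"ax": 0,"ay": 0,"az": 0,"claw": -1},
    {"tx": 0,"ty": 0,"tz": 0,"ax": 0,"ay": 0,"az": 0,"claw": -1},
    {"tx": 0,"ty": 0,"tz": 0,"ax": 0,"ay": 0,"az": 0,"claw": -1}
  ]
}}

```text
time_s: 16.05
tcp_pos: [0.4592, -0.3205, 0.1023]
eef_rot: [-180.0, 0.1, -180.0]
contact_force: [-0.5, 2.7, 5.8]
gripper_width: 0.0659
```

```bash
python3 -c "
from h import *
st();print(r.get_state()['moment'])"
```

```text
{'time_s': 16.05, 'tcp_pos': [0.459, -0.321, 0.102], 'eef_rot': [-179.959, 0.115, -179.994], 'contact_force': [-0.501, 2.724, 5.823], 'gripper_width': 0.066, 'joints': [-14.876, 17.565, -24.571, 0.013, -47.743, -75.127]}
[ 0.84681717  0.00284266 -0.01280055]
```

Turn 84° first, then continue toward the stop while watching the moment.

{"api": "step_arm", "payload": {
  "increments": [
    {"tx": 0,"ty": 0,"tz": 0,"ax": 0,"ay": 0,"az": 7,"claw": -1},
    {"tx": 0,"ty": 0,"tz": 0,"ax": 0,"ay": 0,"az": 7,"claw": -1},
    {"tx": 0,"ty": 0,"tz": 0,"ax": 0,"ay": 0,"az": 7,"claw": -1},
    {"tx": 0,"ty": 0,"tz": 0,"ax": 0,"ay": 0,"az": 7,"claw": -1},
    {"tx": 0,"ty": 0,"tz": 0,"ax": 0,"ay": 0,"az": 7,"claw": -1},
    {"tx": 0,"ty": 0,"tz": 0,"ax": 0,"ay": 0,"az": 7,"claw": -1},
    {"tx": 0,"ty": 0,"tz": 0,"ax": 0,"ay": 0,"az": 7,"claw": -1},
    {"tx": 0,"ty": 0,"tz": 0,"ax": 0,"ay": 0,"az": 7,"claw": -1},
    {"tx": 0,"ty": 0,"tz": 0,"ax": 0,"ay": 0,"az": 7,"claw": -1},
    {"tx": 0,"ty": 0,"tz": 0,"ax": 0,"ay": 0,"az": 7,"claw": -1},
    {"tx": 0,"ty": 0,"tz": 0,"ax": 0,"ay": 0,"az": 7,"claw": -1},
    {"tx": 0,"ty": 0,"tz": 0,"ax": 0,"ay": 0,"az": 0,"claw": -1}
  ]
}}

```text
time_s: 17.25
tcp_pos: [0.4594, -0.3204, 0.1023]
eef_rot: [-179.9, -0.0, -102.7]
contact_force: [-0.6, 2.6, 6.4]
gripper_width: 0.0656
```

```bash
python3 -c "
from h import *
st();print(r.get_state()['moment'])"
```

```text
{'time_s': 17.25, 'tcp_pos': [0.459, -0.32, 0.102], 'eef_rot': [-179.875, -0.014, -102.74], 'contact_force': [-0.589, 2.597, 6.401], 'gripper_width': 0.066, 'joints': [-14.864, 17.571, -24.563, 0.013, -47.741, 2.116]}
[0.79246044 0.15836689 0.0504346 ]
```

{"api": "step_arm", "payload": {
  "increments": [
    {"tx": 0,"ty": 0,"tz": 0,"ax": 0,"ay": 0,"az": 4,"claw": -1},
    {"tx": 0,"ty": 0,"tz": 0,"ax": 0,"ay": 0,"az": 4,"claw": -1},
    {"tx": 0,"ty": 0,"tz": 0,"ax": 0,"ay": 0,"az": 4,"claw": -1},
    {"tx": 0,"ty": 0,"tz": 0,"ax": 0,"ay": 0,"az": 4,"claw": -1},
    {"tx": 0,"ty": 0,"tz": 0,"ax": 0,"ay": 0,"az": 0,"claw": -1}
  ]
}}

```text
time_s: 17.75
tcp_pos: [0.4594, -0.3205, 0.1023]
eef_rot: [-179.9, -0.1, -86.8]
contact_force: [-1.0, 1.8, 6.0]
gripper_width: 0.0655
```

```bash
python3 -c "
from h import *
st();print(r.get_state()['moment'])"
```

```text
{'time_s': 17.75, 'tcp_pos': [0.459, -0.321, 0.102], 'eef_rot': [-179.884, -0.054, -86.844], 'contact_force': [-0.999, 1.823, 6.025], 'gripper_width': 0.065, 'joints': [-14.869, 17.572, -24.562, 0.021, -47.738, 18.01]}
[ 0.55980625  0.11541456 -0.02083232]
```

{"api": "step_arm", "payload": {
  "increments": [
    {"tx": 0,"ty": 0,"tz": 0,"ax": 0,"ay": 0,"az": 4,"claw": -1},
    {"tx": 0,"ty": 0,"tz": 0,"ax": 0,"ay": 0,"az": 4,"claw": -1},
    {"tx": 0,"ty": 0,"tz": 0,"ax": 0,"ay": 0,"az": 4,"claw": -1},
    {"tx": 0,"ty": 0,"tz": 0,"ax": 0,"ay": 0,"az": 0,"claw": -1}
  ]
}}

```text
time_s: 18.15
tcp_pos: [0.4593, -0.3205, 0.1023]
eef_rot: [-179.9, -0.1, -74.8]
contact_force: [-0.1, 2.9, 6.0]
gripper_width: 0.0655
```

```bash
python3 -c "
from h import *
print(r.get_state()['moment'],r.get_state()['eef_rot'])"
```

```text
[0.87870765 0.14139808 0.09344353] [-1.79901967e+02 -6.94988919e-02 -7.48471642e+01]
```

{"api": "step_arm", "payload": {
  "increments": [
    {"tx": 0,"ty": 0,"tz": 0,"ax": 0,"ay": 0,"az": 4,"claw": -1},
    {"tx": 0,"ty": 0,"tz": 0,"ax": 0,"ay": 0,"az": 4,"claw": -1},
    {"tx": 0,"ty": 0,"tz": 0,"ax": 0,"ay": 0,"az": 4,"claw": -1},
    {"tx": 0,"ty": 0,"tz": 0,"ax": 0,"ay": 0,"az": 0,"claw": -1}
  ]
}}

```text
time_s: 18.55
tcp_pos: [0.4593, -0.3206, 0.1023]
eef_rot: [-179.9, -0.1, -62.8]
contact_force: [-0.1, 1.2, 6.7]
gripper_width: 0.0657
```

```bash
python3 -c "
from h import *
print(r.get_state()['moment'],r.get_state()['eef_rot'])"
```

```text
[0.53341267 0.12527803 0.09572254] [-1.79921473e+02 -9.66474378e-02 -6.28399218e+01]
```

{"api": "step_arm", "payload": {
  "increments": [
    {"tx": 0,"ty": 0,"tz": 0,"ax": 0,"ay": 0,"az": 4,"claw": -1},
    {"tx": 0,"ty": 0,"tz": 0,"ax": 0,"ay": 0,"az": 4,"claw": -1},
    {"tx": 0,"ty": 0,"tz": 0,"ax": 0,"ay": 0,"az": 4,"claw": -1},
    {"tx": 0,"ty": 0,"tz": 0,"ax": 0,"ay": 0,"az": 0,"claw": -1}
  ]
}}

```text
time_s: 18.95
tcp_pos: [0.4591, -0.3206, 0.1023]
eef_rot: [-180.0, -0.1, -50.8]
contact_force: [-0.0, 1.1, 6.2]
gripper_width: 0.0655
```

```bash
python3 -c "
from h import *
print(r.get_state()['moment'],r.get_state()['eef_rot'])"
```

```text
[0.50674513 0.4272711  0.08672137] [-1.79958782e+02 -9.21187864e-02 -5.08460566e+01]
```

{"api": "step_arm", "payload": {
  "increments": [
    {"tx": 0,"ty": 0,"tz": 0,"ax": 0,"ay": 0,"az": 4,"claw": -1},
    {"tx": 0,"ty": 0,"tz": 0,"ax": 0,"ay": 0,"az": 4,"claw": -1},
    {"tx": 0,"ty": 0,"tz": 0,"ax": 0,"ay": 0,"az": 4,"claw": -1},
    {"tx": 0,"ty": 0,"tz": 0,"ax": 0,"ay": 0,"az": 0,"claw": -1}
  ]
}}

```text
time_s: 19.35
tcp_pos: [0.4592, -0.3206, 0.1023]
eef_rot: [-180.0, -0.1, -38.8]
contact_force: [-1.0, 1.0, 7.1]
gripper_width: 0.0659
```

```bash
python3 -c "
from h import *
print(r.get_state()['moment'],r.get_state()['eef_rot'])"
```

```text
[0.49949537 0.26760873 0.10889522] [-1.79973172e+02 -1.05564757e-01 -3.88473834e+01]
```

{"api": "step_arm", "payload": {
  "increments": [
    {"tx": 0,"ty": 0,"tz": 0,"ax": 0,"ay": 0,"az": 3,"claw": -1},
    {"tx": 0,"ty": 0,"tz": 0,"ax": 0,"ay": 0,"az": 3,"claw": -1},
    {"tx": 0,"ty": 0,"tz": 0,"ax": 0,"ay": 0,"az": 0,"claw": -1}
  ]
}}

```text
time_s: 19.65
tcp_pos: [0.4588, -0.3199, 0.1023]
eef_rot: [-179.9, -0.1, -32.9]
contact_force: [-2.7, 6.1, 10.6]
gripper_width: 0.0658
```

```bash
python3 -c "
from h import *
print(r.get_state()['moment'],r.get_state()['eef_rot'])"
```

```text
[ 2.15614553  0.58167191 -0.17509542] [-1.79947939e+02 -5.35902370e-02 -3.29377627e+01]
```

{"api": "step_arm", "payload": {
  "increments": [
    {"tx": 0,"ty": 0,"tz": 0,"ax": 0,"ay": 0,"az": 3,"claw": -1},
    {"tx": 0,"ty": 0,"tz": 0,"ax": 0,"ay": 0,"az": 3,"claw": -1},
    {"tx": 0,"ty": 0,"tz": 0,"ax": 0,"ay": 0,"az": 0,"claw": -1}
  ]
}}

```text
time_s: 19.95
tcp_pos: [0.4588, -0.3193, 0.1023]
eef_rot: [-179.9, -0.0, -27.0]
contact_force: [-1.5, 9.4, 11.3]
gripper_width: 0.0657
```

```bash
python3 -c "
from h import *
print(r.get_state()['moment'],r.get_state()['eef_rot'])"
```

```text
[ 3.87054214  0.40933893 -0.86916665] [-1.79885794e+02 -4.97289312e-02 -2.70392415e+01]
```

{"api": "step_arm", "payload": {
  "increments": [
    {"tx": 0,"ty": 0,"tz": 0,"ax": 0,"ay": 0,"az": -3,"claw": -1},
    {"tx": 0,"ty": 0,"tz": 0,"ax": 0,"ay": 0,"az": -3,"claw": -1},
    {"tx": 0,"ty": 0,"tz": 3,"ax": 0,"ay": 0,"az": 0,"claw": -1},
    {"tx": 0,"ty": 0,"tz": 4,"ax": 0,"ay": 0,"az": 0,"claw": -1},
    {"tx": 0,"ty": 0,"tz": 5,"ax": 0,"ay": 0,"az": 0,"claw": -1},
    {"tx": 0,"ty": 0,"tz": 0,"ax": 0,"ay": 0,"az": 0,"claw": -1},
    {"tx": 0,"ty": 0,"tz": 0,"ax": 0,"ay": 0,"az": 0,"claw": -1}
  ]
}}

```text
time_s: 20.65
tcp_pos: [0.4586, -0.3205, 0.1133]
eef_rot: [-180.0, -0.0, -33.0]
contact_force: [-0.5, -0.4, -1.1]
gripper_width: 0.0657
```

{"api": "step_arm", "payload": {
  "increments": [
    {"tx": 0,"ty": 0,"tz": 5,"ax": 0,"ay": 0,"az": 0,"claw": -1},
    {"tx": 0,"ty": 0,"tz": 6,"ax": 0,"ay": 0,"az": 0,"claw": -1},
    {"tx": 0,"ty": 0,"tz": 6,"ax": 0,"ay": 0,"az": 0,"claw": -1},
    {"tx": 0,"ty": 0,"tz": 0,"ax": 0,"ay": 0,"az": 0,"claw": -1},
    {"tx": 0,"ty": 0,"tz": 0,"ax": 0,"ay": 0,"az": 0,"claw": -1}
  ]
}}

```text
time_s: 21.15
tcp_pos: [0.4587, -0.3203, 0.1304]
eef_rot: [-180.0, -0.0, -33.0]
contact_force: [-0.1, -0.3, -1.7]
gripper_width: 0.066
```

Run:
```python
from h import *
c=cap('scene','s2.png');st()
im=c['image'][200:320,200:320];cv2.imwrite('pics/s2c.png',cv2.resize(im,None,fx=5,fy=5,interpolation=cv2.INTER_CUBIC))
```

```text
{'time_s': 21.2, 'tcp_pos': [0.458, -0.32, 0.13], 'eef_rot': [-179.993, -0.003, -33.017], 'contact_force': [1.084, -0.519, -0.855], 'gripper_width': 0.066, 'joints': [-14.885, 15.691, -22.846, -0.007, -51.458, 71.872]}
```

View pics/s2c.png

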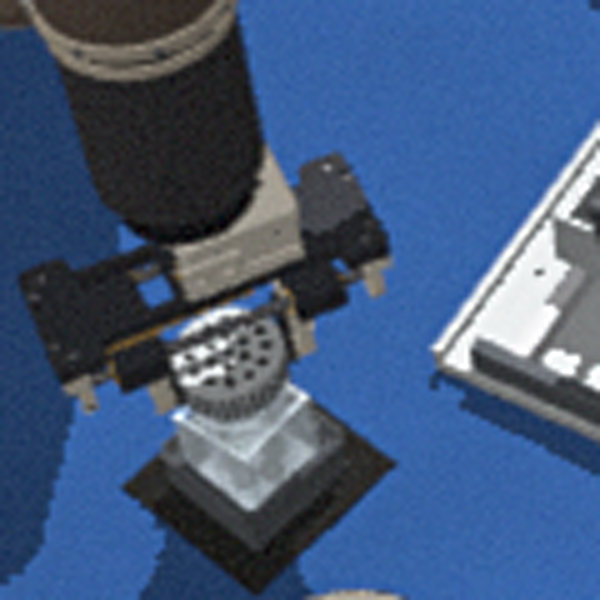

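{"api": "step_arm", "payload": {
  "increments": [
    {"tx": 0,"ty": 0,"tz": 40,"ax": 0,"ay": 0,"az": 0,"claw": -1},
    {"tx": 10,"ty": 20,"tz": 30,"ax": 0,"ay": 0,"az": 0,"claw": -1},
    {"tx": 19,"ty": 36,"tz": 5,"ax": 0,"ay": 0,"az": 4,"claw": -1},
    {"tx": 19,"ty": 36,"tz": 5,"ax": 0,"ay": 0,"az": 4,"claw": -1},
    {"tx": 19,"ty": 36,"tz": 0,"ax": 0,"ay": 0,"az": 4,"claw": -1},
    {"tx": 19,"ty": 36,"tz": 0,"ax": 0,"ay": 0,"az": 4,"claw": -1},
    {"tx": 19,"ty": 36,"tz": 0,"ax": 0,"ay": 0,"az": 4,"claw": -1},
    {"tx": 19,"ty": 36,"tz": 0,"ax": 0,"ay": 0,"az": 4,"claw": -1},
    {"tx": 19,"ty": 36,"tz": 0,"ax": 0,"ay": 0,"az": 4,"claw": -1},
    {"tx": 19,"ty": 36,"tz": 0,"ax": 0,"ay": 0,"az": 4,"claw": -1},
    {"tx": 19,"ty": 36,"tz": 0,"ax": 0,"ay": 0,"az": 2.5,"claw": -1},
    {"tx": 19,"ty": 36,"tz": 0,"ax": 0,"ay": 0,"az": 0,"claw": -1}
  ]
}}

```text
time_s: 22.4
tcp_pos: [0.6589, 0.0613, 0.2096]
eef_rot: [180.0, 0.0, 1.6]
contact_force: [0.4, -0.7, -1.5]
gripper_width: 0.0654
```

{"api": "step_arm", "payload": {
  "increments": [
    {"tx": 4,"ty": 36,"tz": 0,"ax": 0,"ay": 0,"az": 0,"claw": -1},
    {"tx": 0,"ty": 0,"tz": 0,"ax": 0,"ay": 0,"az": 0,"claw": -1},
    {"tx": 0,"ty": 0,"tz": 0,"ax": 0,"ay": 0,"az": 0,"claw": -1}
  ]
}}

```text
time_s: 22.7
tcp_pos: [0.6622, 0.0966, 0.2091]
eef_rot: [180.0, 0.1, 1.6]
contact_force: [-0.5, -0.5, -1.5]
gripper_width: 0.0653
```

{"api": "step_arm", "payload": {
  "increments": [
    {"tx": 0,"ty": 0,"tz": -40,"ax": 0,"ay": 0,"az": 0,"claw": -1},
    {"tx": 0,"ty": 0,"tz": -40,"ax": 0,"ay": 0,"az": 0,"claw": -1},
    {"tx": 0,"ty": 0,"tz": -35,"ax": 0,"ay": 0,"az": 0,"claw": -1},
    {"tx": 0,"ty": 0,"tz": -20,"ax": 0,"ay": 0,"az": 0,"claw": -1},
    {"tx": 0,"ty": 0,"tz": -8,"ax": 0,"ay": 0,"az": 0,"claw": -1},
    {"tx": 0,"ty": 0,"tz": -3,"ax": 0,"ay": 0,"az": 0,"claw": -1},
    {"tx": 0,"ty": 0,"tz": 0,"ax": 0,"ay": 0,"az": 0,"claw": -1},
    {"tx": 0,"ty": 0,"tz": 0,"ax": 0,"ay": 0,"az": 0,"claw": -1}
  ]
}}

```text
time_s: 23.5
tcp_pos: [0.6634, 0.0957, 0.0657]
eef_rot: [-180.0, -0.1, 1.5]
contact_force: [-0.1, 0.3, -1.0]
gripper_width: 0.0654
```

{"api": "step_arm", "payload": {
  "increments": [
    {"tx": 0,"ty": 0,"tz": 0,"ax": 0,"ay": 0,"az": 0,"claw": 0.77},
    {"tx": 0,"ty": 0,"tz": 0,"ax": 0,"ay": 0,"az": 0,"claw": 0.77},
    {"tx": 0,"ty": 0,"tz": 0,"ax": 0,"ay": 0,"az": 0,"claw": 0.77},
    {"tx": 0,"ty": 0,"tz": 20,"ax": 0,"ay": 0,"az": 0,"claw": 0.77},
    {"tx": 0,"ty": 0,"tz": 40,"ax": 0,"ay": 0,"az": 0,"claw": 1},
    {"tx": 0,"ty": 0,"tz": 40,"ax": 0,"ay": 0,"az": 0,"claw": 1},
    {"tx": 0,"ty": 0,"tz": 40,"ax": 0,"ay": 0,"az": 0,"claw": 1},
    {"tx": 0,"ty": 0,"tz": 0,"ax": 0,"ay": 0,"az": 0,"claw": 1}
  ]
}}

```text
time_s: 24.3
tcp_pos: [0.6657, 0.0963, 0.2116]
eef_rot: [-179.9, -0.6, 1.5]
contact_force: [0.2, 1.2, -0.1]
gripper_width: 0.0876
```

{"api": "step_arm", "payload": {
  "increments": [
    {"tx": -16,"ty": -28,"tz": 2,"ax": 0,"ay": 0,"az": -8.4,"claw": 1},
    {"tx": -16,"ty": -28,"tz": 2,"ax": 0,"ay": 0,"az": -8.4,"claw": 1},
    {"tx": -16,"ty": -28,"tz": 2,"ax": 0,"ay": 0,"az": -8.4,"claw": 1},
    {"tx": -16,"ty": -28,"tz": 2,"ax": 0,"ay": 0,"az": -8.4,"claw": 1},
    {"tx": -16,"ty": -28,"tz": 2,"ax": 0,"ay": 0,"az": -8.4,"claw": 1},
    {"tx": -16,"ty": -28,"tz": 0,"ax": 0,"ay": 0,"az": -8.4,"claw": 1},
    {"tx": -16,"ty": -28,"tz": 0,"ax": 0,"ay": 0,"az": -8.4,"claw": 1},
    {"tx": -16,"ty": -28,"tz": 0,"ax": 0,"ay": 0,"az": -8.4,"claw": 1},
    {"tx": -16,"ty": -28,"tz": 0,"ax": 0,"ay": 0,"az": -8.4,"claw": 1},
    {"tx": -16,"ty": -28,"tz": 0,"ax": 0,"ay": 0,"az": -8.4,"claw": 1},
    {"tx": -16,"ty": -28,"tz": 0,"ax": 0,"ay": 0,"az": -8.4,"claw": 1},
    {"tx": -16,"ty": -28,"tz": 0,"ax": 0,"ay": 0,"az": -8.4,"claw": 1}
  ]
}}

```text
time_s: 25.5
tcp_pos: [0.4698, -0.2413, 0.2144]
eef_rot: [-180.0, 0.0, -99.6]
contact_force: [0.0, -1.0, 0.0]
gripper_width: 0.0877
```

{"api": "step_arm", "payload": {
  "increments": [
    {"tx": 0,"ty": 0,"tz": 0,"ax": -7.75,"ay": 1.32,"az": 0,"claw": 1},
    {"tx": 0,"ty": 0,"tz": 0,"ax": -7.75,"ay": 1.32,"az": 0,"claw": 1},
    {"tx": 0,"ty": 0,"tz": 0,"ax": -7.75,"ay": 1.32,"az": 0,"claw": 1},
    {"tx": 0,"ty": 0,"tz": 0,"ax": -7.75,"ay": 1.32,"az": 0,"claw": 1},
    {"tx": 0,"ty": 0,"tz": 0,"ax": -7.75,"ay": 1.32,"az": 0,"claw": 1},
    {"tx": 0,"ty": 0,"tz": 0,"ax": -7.75,"ay": 1.32,"az": 0,"claw": 1},
    {"tx": 0,"ty": 0,"tz": 0,"ax": -7.75,"ay": 1.32,"az": 0,"claw": 1},
    {"tx": 0,"ty": 0,"tz": 0,"ax": 0,"ay": 0,"az": 0,"claw": 1},
    {"tx": 0,"ty": 0,"tz": 0,"ax": 0,"ay": 0,"az": 0,"claw": 1}
  ]
}}

```text
time_s: 26.4
tcp_pos: [0.4707, -0.2399, 0.2134]
eef_rot: [179.3, -55.0, -98.9]
contact_force: [0.1, -0.5, 0.3]
gripper_width: 0.0878
```

Run:
```python
from h import *
st();from scipy.spatial.transform import Rotation as Ro
print(Ro.from_euler('xyz',r.get_state()['eef_rot'],degrees=True).as_matrix().round(3))
c=cap('wrist','w6.png');t=cap('top','t6.png');W=cloud(t).reshape(-1,3)
for lo,hi,n in ((.078,.11,'jar neck'),(.06,.078,'jar sh')):
  k=W[(abs(W[:,0]-.458)<.05)&(abs(W[:,1]+.32)<.05)&(W[:,2]>lo)&(W[:,2]<hi)]
  if len(k)>3: print(n,len(k),((k.max(0)+k.min(0))/2).round(4),np.ptp(k,axis=0).round(3))
cv2.imwrite('pics/t6c.png',cv2.resize(t['image'][140:250,270:460],None,fx=4.2,fy=4.2,interpolation=cv2.INTER_CUBIC))
cv2.imwrite('pics/both.png',np.vstack([cv2.resize(c['image'],(480,300)),cv2.resize(t['image'][140:250,270:460],(480,278),interpolation=cv2.INTER_CUBIC)]))
```

```text
{'time_s': 26.4, 'tcp_pos': [0.471, -0.24, 0.213], 'eef_rot': [179.319, -54.95, -98.851], 'contact_force': [0.118, -0.464, 0.287], 'gripper_width': 0.088, 'joints': [19.157, 16.93, -47.484, 49.886, -69.673, -65.73]}
[[-0.088 -0.987 -0.138]
 [-0.567  0.163 -0.807]
 [ 0.819  0.007 -0.574]]
jar neck 104 [ 0.4539 -0.3182  0.0909] [0.055 0.057 0.026]
jar sh 76 [ 0.4541 -0.3178  0.069 ] [0.06  0.061 0.018]
```

View pics/both.png

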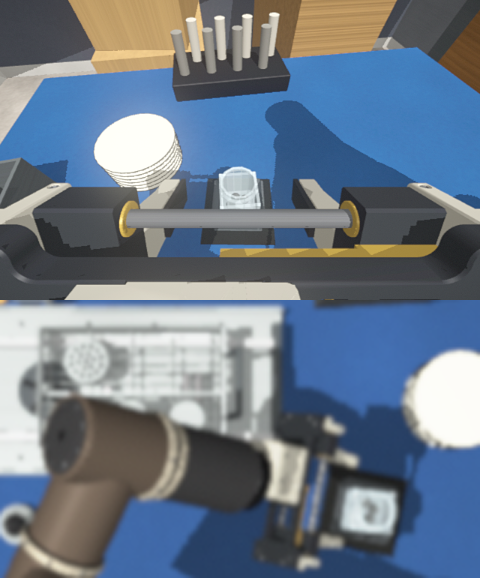

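{"api": "step_arm", "payload": {
  "newtons": 40,
  "increments": [
    {"tx": 0,"ty": 0,"tz": -40,"ax": 0,"ay": 0,"az": 0,"claw": 1},
    {"tx": 0,"ty": 0,"tz": -35,"ax": 0,"ay": 0,"az": 0,"claw": 1},
    {"tx": 0,"ty": 0,"tz": -17,"ax": 0,"ay": 0,"az": 0,"claw": 1},
    {"tx": -4,"ty": -27,"tz": -19,"ax": 0,"ay": 0,"az": 0,"claw": 1},
    {"tx": -4,"ty": -27,"tz": -19,"ax": 0,"ay": 0,"az": 0,"claw": 1},
    {"tx": -3,"ty": -15,"tz": -11,"ax": 0,"ay": 0,"az": 0,"claw": 1},
    {"tx": -2,"ty": -10,"tz": -7,"ax": 0,"ay": 0,"az": 0,"claw": 1},
    {"tx": 0,"ty": 0,"tz": 0,"ax": 0,"ay": 0,"az": 0,"claw": 1},
    {"tx": 0,"ty": 0,"tz": 0,"ax": 0,"ay": 0,"az": 0,"claw": 1}
  ]
}}

```text
time_s: 27.4
tcp_pos: [0.4577, -0.3201, 0.0671]
eef_rot: [179.7, -55.0, -99.4]
contact_force: [-0.6, 0.1, -0.3]
gripper_width: 0.0876
```

{"api": "step_arm", "payload": {
  "increments": [
    {"tx": 0,"ty": 0,"tz": 0,"ax": 0,"ay": 0,"az": 0,"claw": 0.4},
    {"tx": 0,"ty": 0,"tz": 0,"ax": 0,"ay": 0,"az": 0,"claw": 0},
    {"tx": 0,"ty": 0,"tz": 0,"ax": 0,"ay": 0,"az": 0,"claw": -1},
    {"tx": 0,"ty": 0,"tz": 0,"ax": 0,"ay": 0,"az": 0,"claw": -1},
    {"tx": 0,"ty": 0,"tz": 0,"ax": 0,"ay": 0,"az": 0,"claw": -1},
    {"tx": 0,"ty": 0,"tz": 0,"ax": 0,"ay": 0,"az": 0,"claw": -1}
  ]
}}

```text
time_s: 28.0
tcp_pos: [0.4578, -0.3192, 0.0663]
eef_rot: [179.5, -55.1, -99.0]
contact_force: [-0.7, 3.3, 4.3]
gripper_width: 0.06
```

{"api": "step_arm", "payload": {
  "increments": [
    {"tx": 0,"ty": 0,"tz": 0,"ax": 0,"ay": 0,"az": 0,"claw": -1},
    {"tx": 0,"ty": 0,"tz": 0,"ax": 0,"ay": 0,"az": 0,"claw": -1},
    {"tx": 0,"ty": 0,"tz": 8,"ax": 0,"ay": 0,"az": 0,"claw": -1},
    {"tx": 0,"ty": 0,"tz": 20,"ax": 0,"ay": 0,"az": 0,"claw": -1},
    {"tx": 0,"ty": 0,"tz": 25,"ax": 0,"ay": 0,"az": 0,"claw": -1},
    {"tx": 0,"ty": 0,"tz": 30,"ax": 0,"ay": 0,"az": 0,"claw": -1},
    {"tx": 0,"ty": 0,"tz": 0,"ax": 0,"ay": 0,"az": 0,"claw": -1},
    {"tx": 0,"ty": 0,"tz": 0,"ax": 0,"ay": 0,"az": 0,"claw": -1}
  ]
}}

```text
time_s: 28.8
tcp_pos: [0.4575, -0.319, 0.149]
eef_rot: [179.6, -54.9, -99.2]
contact_force: [0.8, -0.2, -4.1]
gripper_width: 0.06
```

Run:
```python
from h import *
st()
c=cap('wrist','w7.png');s=cap('scene')
cv2.imwrite('pics/both7.png',np.vstack([cv2.resize(c['image'][150:320,200:440],(480,340)),cv2.resize(s['image'][190:300,200:360],(480,260))[:, :]]))
```

```text
{'time_s': 28.8, 'tcp_pos': [0.458, -0.319, 0.149], 'eef_rot': [179.626, -54.935, -99.155], 'contact_force': [0.824, -0.19, -4.116], 'gripper_width': 0.06, 'joints': [5.507, 21.023, -54.505, 66.092, -59.807, -73.529]}
```

View pics/both7.png

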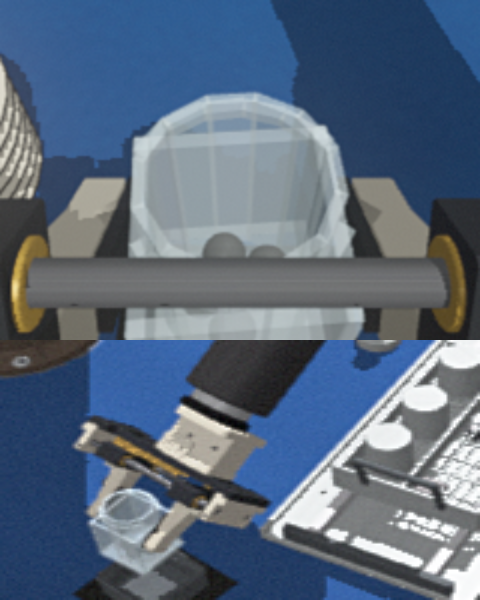

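{"api": "step_arm", "payload": {
  "increments": [
    {"tx": 0,"ty": 0,"tz": 25,"ax": 0,"ay": 0,"az": 0,"claw": -1},
    {"tx": 0,"ty": 0,"tz": 30,"ax": 0,"ay": 0,"az": 0,"claw": -1},
    {"tx": 5,"ty": 10,"tz": 20,"ax": 0,"ay": 0,"az": 0,"claw": -1},
    {"tx": 12,"ty": 24,"tz": 0,"ax": 0,"ay": 0,"az": 1,"claw": -1},
    {"tx": 16,"ty": 32,"tz": 0,"ax": 0,"ay": 0,"az": 1,"claw": -1},
    {"tx": 16,"ty": 32,"tz": 0,"ax": 0,"ay": 0,"az": 1,"claw": -1},
    {"tx": 16,"ty": 32,"tz": 0,"ax": 0,"ay": 0,"az": 1,"claw": -1},
    {"tx": 16,"ty": 32,"tz": 0,"ax": 0,"ay": 0,"az": 1,"claw": -1},
    {"tx": 16,"ty": 32,"tz": 0,"ax": 0,"ay": 0,"az": 1,"claw": -1},
    {"tx": 16,"ty": 32,"tz": 0,"ax": 0,"ay": 0,"az": 1,"claw": -1},
    {"tx": 16,"ty": 32,"tz": 0,"ax": 0,"ay": 0,"az": 1,"claw": -1},
    {"tx": 16,"ty": 32,"tz": 0,"ax": 0,"ay": 0,"az": 1,"claw": -1}
  ]
}}

```text
time_s: 30.1
tcp_pos: [0.6026, -0.0284, 0.2225]
eef_rot: [179.3, -55.1, -89.9]
contact_force: [1.2, -0.2, -3.3]
gripper_width: 0.0601
```

{"api": "step_arm", "payload": {
  "increments": [
    {"tx": 16,"ty": 32,"tz": 0,"ax": 0,"ay": 0,"az": 1,"claw": -1},
    {"tx": 16,"ty": 32,"tz": 0,"ax": 0,"ay": 0,"az": 1,"claw": -1},
    {"tx": 14,"ty": 26,"tz": 0,"ax": 0,"ay": 0,"az": 0,"claw": -1},
    {"tx": 10,"ty": 20,"tz": 0,"ax": 0,"ay": 0,"az": 0,"claw": -1},
    {"tx": 4,"ty": 0,"tz": 0,"ax": 0,"ay": 0,"az": 0,"claw": -1},
    {"tx": 0,"ty": 0,"tz": 0,"ax": 0,"ay": 0,"az": 0,"claw": -1},
    {"tx": 0,"ty": 0,"tz": 0,"ax": 0,"ay": 0,"az": 0,"claw": -1}
  ]
}}

```text
time_s: 30.8
tcp_pos: [0.6619, 0.0795, 0.2229]
eef_rot: [179.3, -55.1, -88.0]
contact_force: [-0.0, -0.2, -4.2]
gripper_width: 0.0602
```

Run:
```python
from h import *
st();from scipy.spatial.transform import Rotation as Ro
print(Ro.from_euler('xyz',r.get_state()['eef_rot'],degrees=True).as_matrix().round(3))
```

```text
{'time_s': 30.8, 'tcp_pos': [0.662, 0.08, 0.223], 'eef_rot': [179.293, -55.105, -87.961], 'contact_force': [-0.025, -0.219, -4.187], 'gripper_width': 0.06, 'joints': [41.054, 34.583, -13.749, 39.151, -85.543, -58.728]}
[[ 0.02  -1.     0.017]
 [-0.572 -0.025 -0.82 ]
 [ 0.82   0.007 -0.572]]
```

Good. Rotate 75° about x, then lower.

{"api": "step_arm", "payload": {
  "increments": [
    {"tx": 0,"ty": 0,"tz": 0,"ax": 7.5,"ay": 0,"az": 0,"claw": -1},
    {"tx": 0,"ty": 0,"tz": 0,"ax": 7.5,"ay": 0,"az": 0,"claw": -1},
    {"tx": 0,"ty": 0,"tz": 0,"ax": 7.5,"ay": 0,"az": 0,"claw": -1},
    {"tx": 0,"ty": 0,"tz": 0,"ax": 7.5,"ay": 0,"az": 0,"claw": -1},
    {"tx": 0,"ty": 0,"tz": 0,"ax": 7.5,"ay": 0,"az": 0,"claw": -1},
    {"tx": 0,"ty": 0,"tz": 0,"ax": 7.5,"ay": 0,"az": 0,"claw": -1},
    {"tx": 0,"ty": 0,"tz": 0,"ax": 7.5,"ay": 0,"az": 0,"claw": -1},
    {"tx": 0,"ty": 0,"tz": 0,"ax": 7.5,"ay": 0,"az": 0,"claw": -1},
    {"tx": 0,"ty": 0,"tz": 0,"ax": 6,"ay": 0,"az": 0,"claw": -1},
    {"tx": 0,"ty": 0,"tz": 0,"ax": 4,"ay": 0,"az": 0,"claw": -1},
    {"tx": 0,"ty": 0,"tz": 0,"ax": 0,"ay": 0,"az": 0,"claw": -1},
    {"tx": 0,"ty": 0,"tz": 0,"ax": 0,"ay": 0,"az": 0,"claw": -1}
  ]
}}

```text
time_s: 32.0
tcp_pos: [0.6617, 0.0789, 0.2238]
eef_rot: [-178.7, 14.8, -89.0]
contact_force: [-0.1, -0.1, -3.2]
gripper_width: 0.0592
```

{"api": "step_arm", "payload": {
  "increments": [
    {"tx": 0,"ty": 0,"tz": -25,"ax": 0,"ay": 0,"az": 0,"claw": -1},
    {"tx": 0,"ty": 0,"tz": -25,"ax": 0,"ay": 0,"az": 0,"claw": -1},
    {"tx": 0,"ty": 0,"tz": -20,"ax": 0,"ay": 0,"az": 0,"claw": -1},
    {"tx": 0,"ty": 0,"tz": -12,"ax": 0,"ay": 0,"az": 0,"claw": -1},
    {"tx": 0,"ty": 0,"tz": -4,"ax": 0,"ay": 0,"az": 0,"claw": -1},
    {"tx": 0,"ty": 0,"tz": 0,"ax": 0,"ay": 0,"az": 0,"claw": -1}
  ]
}}

```text
time_s: 32.6
tcp_pos: [0.6623, 0.0809, 0.1379]
eef_rot: [-178.7, 14.9, -88.8]
contact_force: [-0.1, 0.3, -2.6]
gripper_width: 0.0591
```

Run:
```python
from h import *
st();from scipy.spatial.transform import Rotation as Ro
print(Ro.from_euler('xyz',r.get_state()['eef_rot'],degrees=True).as_matrix().round(3))
```

```text
{'time_s': 32.6, 'tcp_pos': [0.662, 0.081, 0.138], 'eef_rot': [-178.659, 14.901, -88.81], 'contact_force': [-0.063, 0.261, -2.636], 'gripper_width': 0.059, 'joints': [15.266, 23.977, -3.675, -16.622, -58.407, -5.987]}
[[ 0.02  -1.     0.018]
 [-0.966 -0.015  0.258]
 [-0.257 -0.023 -0.966]]
```

{"api": "step_arm", "payload": {
  "increments": [
    {"tx": 0,"ty": 0,"tz": 0,"ax": 4,"ay": 0,"az": 0,"claw": -1},
    {"tx": 0,"ty": 0,"tz": 0,"ax": 4,"ay": 0,"az": 0,"claw": -1},
    {"tx": 0,"ty": 0,"tz": 0,"ax": 4,"ay": 0,"az": 0,"claw": -1},
    {"tx": 0,"ty": 0,"tz": 0,"ax": 4,"ay": 0,"az": 0,"claw": -1},
    {"tx": 0,"ty": 0,"tz": 0,"ax": 4,"ay": 0,"az": 0,"claw": -1},
    {"tx": 0,"ty": 0,"tz": 0,"ax": 4,"ay": 0,"az": 0,"claw": -1},
    {"tx": 0,"ty": 0,"tz": 0,"ax": 4,"ay": 0,"az": 0,"claw": -1},
    {"tx": 0,"ty": 0,"tz": 0,"ax": 4,"ay": 0,"az": 0,"claw": -1},
    {"tx": 0,"ty": 0,"tz": 0,"ax": 4,"ay": 0,"az": 0,"claw": -1},
    {"tx": 0,"ty": 0,"tz": 0,"ax": 4,"ay": 0,"az": 0,"claw": -1},
    {"tx": 0,"ty": 0,"tz": 0,"ax": 2,"ay": 0,"az": 0,"claw": -1},
    {"tx": 0,"ty": 0,"tz": 0,"ax": 0,"ay": 0,"az": 0,"claw": -1}
  ]
}}

```text
time_s: 33.8
tcp_pos: [0.6627, 0.0793, 0.1373]
eef_rot: [-177.3, 56.9, -88.1]
contact_force: [-0.3, -0.2, -2.8]
gripper_width: 0.0593
```

{"api": "step_arm", "payload": {
  "increments": [
    {"tx": 0,"ty": 0,"tz": 0,"ax": 0,"ay": 0,"az": 0,"claw": -1},
    {"tx": 0,"ty": 0,"tz": 0,"ax": 0,"ay": 0,"az": 0,"claw": -1},
    {"tx": 0,"ty": 0,"tz": 0,"ax": 0,"ay": 0,"az": 0,"claw": -1},
    {"tx": 0,"ty": 0,"tz": 0,"ax": 0,"ay": 0,"az": 0,"claw": -1},
    {"tx": 0,"ty": 0,"tz": 0,"ax": 0,"ay": 0,"az": 0,"claw": -1},
    {"tx": 0,"ty": 0,"tz": 0,"ax": 0,"ay": 0,"az": 0,"claw": -1},
    {"tx": 0,"ty": 0,"tz": 0,"ax": 0,"ay": 0,"az": 0,"claw": -1},
    {"tx": 0,"ty": 0,"tz": 0,"ax": 0,"ay": 0,"az": 0,"claw": -1},
    {"tx": 0,"ty": 0,"tz": 0,"ax": 0,"ay": 0,"az": 0,"claw": -1},
    {"tx": 0,"ty": 0,"tz": 0,"ax": 0,"ay": 0,"az": 0,"claw": -1}
  ]
}}

```text
time_s: 34.8
tcp_pos: [0.6625, 0.0806, 0.138]
eef_rot: [-177.2, 56.9, -88.0]
contact_force: [-0.5, -0.1, -3.5]
gripper_width: 0.0593
```

Run:
```python
from h import *
st()
c=cap('wrist','w8.png');s=cap('scene','s8.png')
cv2.imwrite('pics/both8.png',np.vstack([cv2.resize(c['image'][0:320],(480,240)),cv2.resize(s['image'][160:300,290:430],(480,350),interpolation=cv2.INTER_CUBIC)]))
```

```text
{'time_s': 34.8, 'tcp_pos': [0.663, 0.081, 0.138], 'eef_rot': [-177.208, 56.939, -87.974], 'contact_force': [-0.53, -0.052, -3.497], 'gripper_width': 0.059, 'joints': [-9.865, 35.209, 7.682, -56.883, -81.886, 29.468]}
```

View pics/both8.png

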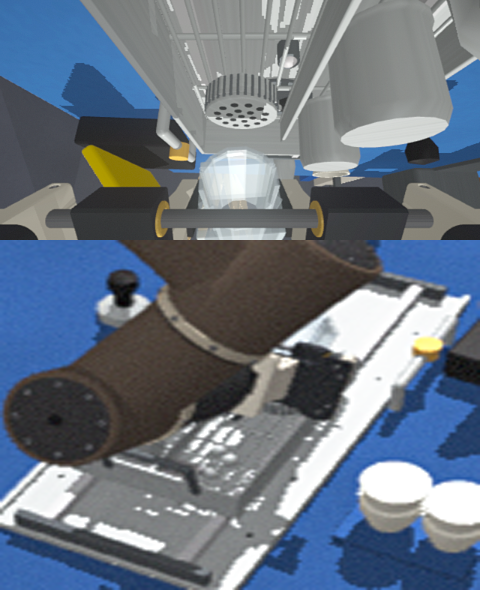

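Run:
```python
from h import *
c=load('wrist')['image'];t=cap('top','t8.png')['image']
cv2.imwrite('pics/v9.png',np.vstack([cv2.resize(c[190:320,220:420],(560,364),interpolation=cv2.INTER_CUBIC),cv2.resize(t[140:205,270:375],(388,236),interpolation=cv2.INTER_CUBIC)] if False else [cv2.resize(c[190:320,220:420],(500,325),interpolation=cv2.INTER_CUBIC),cv2.resize(t[140:205,280:390],(500,270),interpolation=cv2.INTER_CUBIC)]))
```

```text
(no output)
```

View pics/v9.png

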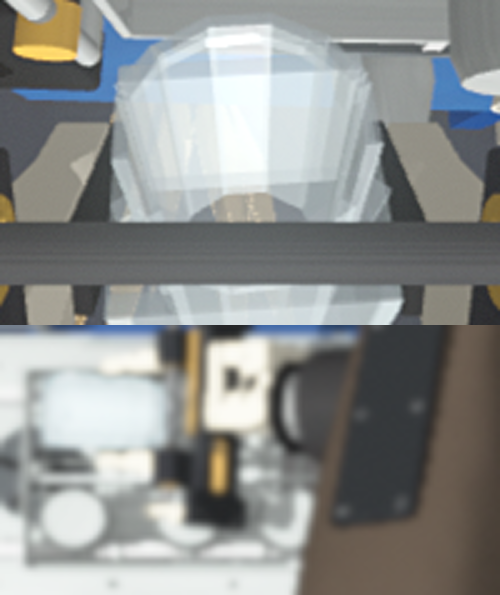

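{"api": "step_arm", "payload": {
  "increments": [
    {"tx": 0,"ty": 0,"tz": 8,"ax": 4,"ay": 0,"az": 0,"claw": -1},
    {"tx": 0,"ty": 0,"tz": 8,"ax": 4,"ay": 0,"az": 0,"claw": -1},
    {"tx": 0,"ty": 0,"tz": 8,"ax": 4,"ay": 0,"az": 0,"claw": -1},
    {"tx": 0,"ty": 0,"tz": 0,"ax": 0,"ay": 0,"az": 0,"claw": -1},
    {"tx": 0,"ty": -8,"tz": 0,"ax": 0,"ay": 0,"az": 0,"claw": -1},
    {"tx": 0,"ty": 8,"tz": 0,"ax": 0,"ay": 0,"az": 0,"claw": -1},
    {"tx": 0,"ty": -8,"tz": 0,"ax": 0,"ay": 0,"az": 0,"claw": -1},
    {"tx": 0,"ty": 8,"tz": 0,"ax": 0,"ay": 0,"az": 0,"claw": -1},
    {"tx": 0,"ty": 0,"tz": 0,"ax": 0,"ay": 0,"az": 0,"claw": -1},
    {"tx": 0,"ty": 0,"tz": 0,"ax": 0,"ay": 0,"az": 0,"claw": -1},
    {"tx": 0,"ty": 0,"tz": 0,"ax": 0,"ay": 0,"az": 0,"claw": -1},
    {"tx": 0,"ty": 0,"tz": 0,"ax": 0,"ay": 0,"az": 0,"claw": -1}
  ]
}}

```text
time_s: 36.15
tcp_pos: [0.6625, 0.0807, 0.1621]
eef_rot: [-176.0, 68.9, -86.9]
contact_force: [-0.3, 0.4, -3.6]
gripper_width: 0.0596
```

{"api": "step_arm", "payload": {
  "increments": [
    {"tx": 0,"ty": 0,"tz": 30,"ax": -8,"ay": 0,"az": 0,"claw": -1},
    {"tx": 0,"ty": 0,"tz": 30,"ax": -8,"ay": 0,"az": 0,"claw": -1},
    {"tx": 0,"ty": 0,"tz": 10,"ax": -8,"ay": 0,"az": 0,"claw": -1},
    {"tx": 0,"ty": 0,"tz": 0,"ax": -8,"ay": 0,"az": 0,"claw": -1},
    {"tx": 0,"ty": 0,"tz": 0,"ax": -8,"ay": 0,"az": 0,"claw": -1},
    {"tx": 0,"ty": 0,"tz": 0,"ax": -8,"ay": 0,"az": 0,"claw": -1},
    {"tx": 0,"ty": 0,"tz": 0,"ax": -8,"ay": 0,"az": 0,"claw": -1},
    {"tx": 0,"ty": 0,"tz": 0,"ax": -8,"ay": 0,"az": 0,"claw": -1},
    {"tx": 0,"ty": 0,"tz": 0,"ax": -8,"ay": 0,"az": 0,"claw": -1},
    {"tx": 0,"ty": 0,"tz": 0,"ax": -8,"ay": 0,"az": 0,"claw": -1},
    {"tx": 0,"ty": 0,"tz": 0,"ax": -8,"ay": 0,"az": 0,"claw": -1},
    {"tx": 0,"ty": 0,"tz": 0,"ax": -8,"ay": 0,"az": 0,"claw": -1}
  ]
}}

```text
time_s: 37.35
tcp_pos: [0.6623, 0.0813, 0.233]
eef_rot: [-179.4, -27.3, -88.8]
contact_force: [0.5, -1.2, -3.6]
gripper_width: 0.059
```

{"api": "step_arm", "payload": {
  "increments": [
    {"tx": 0,"ty": 0,"tz": 0,"ax": -8,"ay": 0,"az": 0,"claw": -1},
    {"tx": 0,"ty": 0,"tz": 0,"ax": -8,"ay": 0,"az": 0,"claw": -1},
    {"tx": 0,"ty": 0,"tz": 0,"ax": -8,"ay": 0,"az": 0,"claw": -1},
    {"tx": 0,"ty": 0,"tz": 0,"ax": -4,"ay": 0,"az": 0,"claw": -1},
    {"tx": 0,"ty": 0,"tz": 0,"ax": 0,"ay": 0,"az": 0,"claw": -1},
    {"tx": 0,"ty": 0,"tz": 0,"ax": 0,"ay": 0,"az": 0,"claw": -1},
    {"tx": 0,"ty": 0,"tz": 0,"ax": 0,"ay": 0,"az": 0,"claw": -1}
  ]
}}

```text
time_s: 38.05
tcp_pos: [0.6627, 0.0804, 0.233]
eef_rot: [179.7, -54.8, -88.3]
contact_force: [-0.2, 0.2, -2.2]
gripper_width: 0.0591
```

Run:
```python
from h import *
st();from scipy.spatial.transform import Rotation as Ro
print(Ro.from_euler('xyz',r.get_state()['eef_rot'],degrees=True).as_matrix().round(3))
c=cap('wrist','w10.png')['image'];s=cap('scene','s10.png')['image'];t=cap('top','t10.png')['image']
a=cv2.resize(c[150:320,200:440],(400,283),interpolation=cv2.INTER_CUBIC);b=cv2.resize(t[140:205,280:390],(400,236),interpolation=cv2.INTER_CUBIC)
d=cv2.resize(s[160:300,290:430],(400,519),interpolation=cv2.INTER_CUBIC)
cv2.imwrite('pics/v10.png',np.hstack([np.vstack([a,b]),d]))
```

```text
{'time_s': 38.05, 'tcp_pos': [0.663, 0.08, 0.233], 'eef_rot': [179.666, -54.83, -88.258], 'contact_force': [-0.242, 0.165, -2.228], 'gripper_width': 0.059, 'joints': [41.055, 33.987, -13.188, 39.064, -86.138, -58.161]}
[[ 0.018 -1.     0.019]
 [-0.576 -0.026 -0.817]
 [ 0.817  0.003 -0.576]]
```

View pics/v10.png

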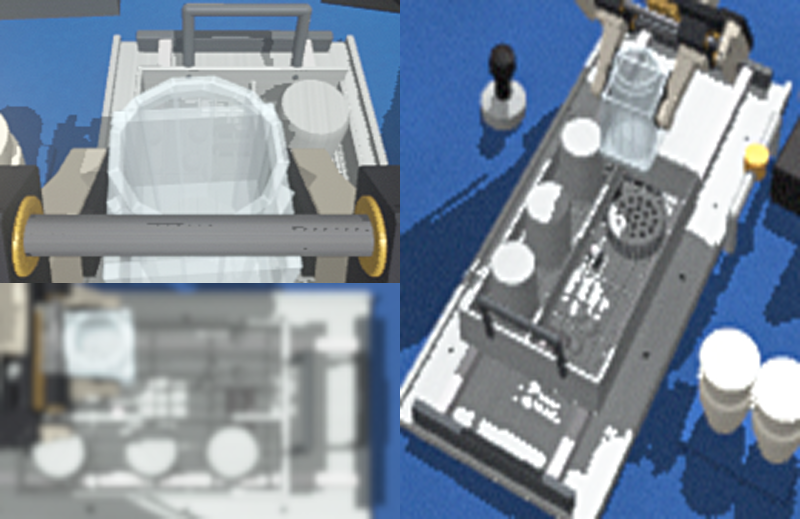

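{"api": "step_arm", "payload": {
  "increments": [
    {"tx": -8,"ty": -16,"tz": 0,"ax": 0,"ay": 0,"az": -1,"claw": -1},
    {"tx": -16,"ty": -32,"tz": 0,"ax": 0,"ay": 0,"az": -1,"claw": -1},
    {"tx": -16,"ty": -32,"tz": 0,"ax": 0,"ay": 0,"az": -1,"claw": -1},
    {"tx": -16,"ty": -32,"tz": 0,"ax": 0,"ay": 0,"az": -1,"claw": -1},
    {"tx": -16,"ty": -32,"tz": 0,"ax": 0,"ay": 0,"az": -1,"claw": -1},
    {"tx": -16,"ty": -32,"tz": 0,"ax": 0,"ay": 0,"az": -1,"claw": -1},
    {"tx": -16,"ty": -32,"tz": 0,"ax": 0,"ay": 0,"az": -1,"claw": -1},
    {"tx": -16,"ty": -32,"tz": 0,"ax": 0,"ay": 0,"az": -1,"claw": -1},
    {"tx": -16,"ty": -32,"tz": 0,"ax": 0,"ay": 0,"az": -1,"claw": -1},
    {"tx": -16,"ty": -32,"tz": 0,"ax": 0,"ay": 0,"az": -1,"claw": -1},
    {"tx": -16,"ty": -32,"tz": 0,"ax": 0,"ay": 0,"az": -1,"claw": -1},
    {"tx": -16,"ty": -32,"tz": 0,"ax": 0,"ay": 0,"az": 0,"claw": -1}
  ]
}}

```text
time_s: 39.4
tcp_pos: [0.4774, -0.2889, 0.2327]
eef_rot: [179.7, -55.0, -99.3]
contact_force: [0.4, 0.1, -3.1]
gripper_width: 0.0591
```

{"api": "step_arm", "payload": {
  "increments": [
    {"tx": -14,"ty": -24,"tz": 0,"ax": 0,"ay": 0,"az": 0,"claw": -1},
    {"tx": -7,"ty": -8,"tz": 0,"ax": 0,"ay": 0,"az": 0,"claw": -1},
    {"tx": 0,"ty": 0,"tz": -30,"ax": 0,"ay": 0,"az": 0,"claw": -1},
    {"tx": 0,"ty": 0,"tz": -30,"ax": 0,"ay": 0,"az": 0,"claw": -1},
    {"tx": 0,"ty": 0,"tz": -20,"ax": 0,"ay": 0,"az": 0,"claw": -1},
    {"tx": 0,"ty": 0,"tz": -10,"ax": 0,"ay": 0,"az": 0,"claw": -1},
    {"tx": 0,"ty": 0,"tz": 0,"ax": 0,"ay": 0,"az": 0,"claw": -1},
    {"tx": 0,"ty": 0,"tz": 0,"ax": 0,"ay": 0,"az": 0,"claw": -1},
    {"tx": 0,"ty": 0,"tz": 0,"ax": 0,"ay": 0,"az": 0,"claw": -1}
  ]
}}

```text
time_s: 40.3
tcp_pos: [0.4581, -0.3192, 0.1431]
eef_rot: [179.7, -55.0, -99.2]
contact_force: [0.4, -0.2, -3.6]
gripper_width: 0.0593
```

Run:
```python
from h import *
st()
t=cap('top','t11.png');W=cloud(t).reshape(-1,3)
k=W[(abs(W[:,0]-.458)<.06)&(abs(W[:,1]+.32)<.035)&(W[:,2]>.1)&(W[:,2]<.19)]
print(len(k), k.mean(0) if len(k) else '', (k.min(0)+k.max(0))/2)
# balls in far bay
k=W[(W[:,0]>.62)&(W[:,0]<.705)&(W[:,1]>-.1)&(W[:,1]<.16)]
print(len(k))
```

```text
{'time_s': 40.3, 'tcp_pos': [0.458, -0.319, 0.143], 'eef_rot': [179.685, -55.017, -99.195], 'contact_force': [0.445, -0.189, -3.59], 'gripper_width': 0.059, 'joints': [5.247, 21.634, -54.753, 66.848, -59.478, -74.466]}
306 [ 0.45472216 -0.32004475  0.15148513] [ 0.45613731 -0.31891754  0.14063564]
1596
```

{"api": "step_arm", "payload": {
  "increments": [
    {"tx": 0,"ty": 0,"tz": -25,"ax": 0,"ay": 0,"az": 0,"claw": -1},
    {"tx": 0,"ty": 0,"tz": -15,"ax": 0,"ay": 0,"az": 0,"claw": -1},
    {"tx": 0,"ty": 0,"tz": -12,"ax": 0,"ay": 0,"az": 0,"claw": -1},
    {"tx": 0,"ty": 0,"tz": -8,"ax": 0,"ay": 0,"az": 0,"claw": -1},
    {"tx": 0,"ty": 0,"tz": 0,"ax": 0,"ay": 0,"az": 0,"claw": -1},
    {"tx": 0,"ty": 0,"tz": 0,"ax": 0,"ay": 0,"az": 0,"claw": -1}
  ]
}}

```text
time_s: 40.95
tcp_pos: [0.4575, -0.3192, 0.0822]
eef_rot: [179.5, -55.0, -99.1]
contact_force: [-0.2, 1.5, -3.2]
gripper_width: 0.0579
```

{"api": "step_arm", "payload": {
  "increments": [
    {"tx": 0,"ty": 0,"tz": -6,"ax": 0,"ay": 0,"az": 0,"claw": -1},
    {"tx": 0,"ty": 0,"tz": -5,"ax": 0,"ay": 0,"az": 0,"claw": -1},
    {"tx": 0,"ty": 0,"tz": -3,"ax": 0,"ay": 0,"az": 0,"claw": -1},
    {"tx": 0,"ty": 0,"tz": 0,"ax": 0,"ay": 0,"az": 0,"claw": -1},
    {"tx": 0,"ty": 0,"tz": 0,"ax": 0,"ay": 0,"az": 0,"claw": -1}
  ]
}}

```text
time_s: 41.45
tcp_pos: [0.4574, -0.3193, 0.0678]
eef_rot: [179.5, -55.0, -99.0]
contact_force: [0.1, 1.3, -2.6]
gripper_width: 0.0582
```

Slides in freely. Lower the last millimetres, release, and back out along the tool axis.

{"api": "step_arm", "payload": {
  "increments": [
    {"tx": 0,"ty": 0,"tz": -1,"ax": 0,"ay": 0,"az": 0,"claw": -1},
    {"tx": 0,"ty": 0,"tz": -1,"ax": 0,"ay": 0,"az": 0,"claw": -1},
    {"tx": 0,"ty": 0,"tz": 0,"ax": 0,"ay": 0,"az": 0,"claw": -1},
    {"tx": 0,"ty": 0,"tz": 0,"ax": 0,"ay": 0,"az": 0,"claw": 0.5},
    {"tx": 0,"ty": 0,"tz": 0,"ax": 0,"ay": 0,"az": 0,"claw": 1},
    {"tx": 0,"ty": 0,"tz": 0,"ax": 0,"ay": 0,"az": 0,"claw": 1},
    {"tx": 0,"ty": 0,"tz": 0,"ax": 0,"ay": 0,"az": 0,"claw": 1}
  ]
}}

```text
time_s: 42.15
tcp_pos: [0.4575, -0.3194, 0.0661]
eef_rot: [179.5, -55.0, -99.1]
contact_force: [0.2, -0.5, 0.5]
gripper_width: 0.084
```

{"api": "step_arm", "payload": {
  "increments": [
    {"tx": 2,"ty": 16,"tz": 11,"ax": 0,"ay": 0,"az": 0,"claw": 1},
    {"tx": 4,"ty": 30,"tz": 21,"ax": 0,"ay": 0,"az": 0,"claw": 1},
    {"tx": 6,"ty": 36,"tz": 25,"ax": 0,"ay": 0,"az": 0,"claw": 1},
    {"tx": 0,"ty": 0,"tz": 40,"ax": 0,"ay": 0,"az": 0,"claw": 1},
    {"tx": 0,"ty": 0,"tz": 45,"ax": 0,"ay": 0,"az": 0,"claw": 1},
    {"tx": 0,"ty": 0,"tz": 40,"ax": 0,"ay": 0,"az": 0,"claw": 1},
    {"tx": 0,"ty": 0,"tz": 0,"ax": 0,"ay": 0,"az": 0,"claw": 1}
  ]
}}

```text
time_s: 42.85
tcp_pos: [0.4712, -0.2365, 0.2523]
eef_rot: [-179.8, -54.9, -99.6]
contact_force: [-0.5, -0.6, -0.2]
gripper_width: 0.0874
```

Run:
```python
from h import *
st()
t=cap('top','t12.png');W=cloud(t).reshape(-1,3)
for lo,hi in ((.078,.11),(.06,.078)):
  k=W[(abs(W[:,0]-.458)<.05)&(abs(W[:,1]+.32)<.05)&(W[:,2]>lo)&(W[:,2]<hi)]
  if len(k)>3: print(len(k),((k.max(0)+k.min(0))/2).round(4),np.ptp(k,axis=0).round(3))
```

```text
{'time_s': 42.85, 'tcp_pos': [0.471, -0.236, 0.252], 'eef_rot': [-179.792, -54.858, -99.571], 'contact_force': [-0.502, -0.611, -0.162], 'gripper_width': 0.087, 'joints': [20.103, 13.886, -45.102, 48.024, -73.359, -62.216]}
99 [ 0.4521 -0.3191  0.0916] [0.057 0.06  0.027]
80 [ 0.4523 -0.3192  0.0697] [0.064 0.066 0.016]
```

{"api": "step_arm", "payload": {
  "increments": [
    {"tx": 14,"ty": 24,"tz": 5,"ax": 7.75,"ay": -1.32,"az": 0,"claw": 1},
    {"tx": 14,"ty": 24,"tz": 5,"ax": 7.75,"ay": -1.32,"az": 0,"claw": 1},
    {"tx": 14,"ty": 24,"tz": 5,"ax": 7.75,"ay": -1.32,"az": 0,"claw": 1},
    {"tx": 14,"ty": 24,"tz": 5,"ax": 7.75,"ay": -1.32,"az": 0,"claw": 1},
    {"tx": 14,"ty": 24,"tz": 5,"ax": 7.75,"ay": -1.32,"az": 0,"claw": 1},
    {"tx": 14,"ty": 24,"tz": 5,"ax": 7.75,"ay": -1.32,"az": 0,"claw": 1},
    {"tx": 14,"ty": 24,"tz": 0,"ax": 7.75,"ay": -1.32,"az": 0,"claw": 1},
    {"tx": 18,"ty": 24,"tz": 0,"ax": 0,"ay": 0,"az": 8,"claw": 1},
    {"tx": 18,"ty": 24,"tz": 0,"ax": 0,"ay": 0,"az": 3,"claw": 1},
    {"tx": 18,"ty": 24,"tz": 0,"ax": 0,"ay": 0,"az": 0,"claw": 1},
    {"tx": 18,"ty": 24,"tz": 0,"ax": 0,"ay": 0,"az": 0,"claw": 1},
    {"tx": 0,"ty": 0,"tz": 0,"ax": 0,"ay": 0,"az": 0,"claw": 1}
  ]
}}

```text
time_s: 44.1
tcp_pos: [0.6406, 0.0287, 0.2754]
eef_rot: [179.8, -0.0, -88.3]
contact_force: [-0.8, -0.5, -0.8]
gripper_width: 0.0877
```

Run:
```python
from h import *
st()
c=cap('wrist','w13.png');W=cloud(c)
m=(W[...,0]>.62)&(W[...,0]<.708)&(W[...,1]>-.11)&(W[...,1]<.16)&(W[...,2]>.047)&(W[...,2]<.075)
lab=cv2.connectedComponentsWithStats(m.astype(np.uint8))
for s,ce in zip(lab[2][1:],lab[3][1:]):
  if s[4]>15: print(s,ce.round(),W[int(ce[1]),int(ce[0])].round(3))
a=c['image'][0:310,100:520];cv2.imwrite('pics/v13.png',cv2.resize(a,(800,590),interpolation=cv2.INTER_CUBIC))
```

```text
{'time_s': 44.1, 'tcp_pos': [0.641, 0.029, 0.275], 'eef_rot': [179.821, -0.041, -88.261], 'contact_force': [-0.78, -0.546, -0.778], 'gripper_width': 0.088, 'joints': [19.958, 16.557, -1.138, -0.018, -72.488, -18.214]}
[261  68  80  91 455] [317.  85.] [ 0.647 -0.09   0.012]
[293 102  13  14 138] [299. 109.] [ 0.666 -0.058  0.055]
[265 104  11  14 119] [269. 111.] [ 0.703 -0.055  0.054]
[290 125  12  13 125] [296. 131.] [ 0.671 -0.032  0.054]
[303 132  12  13 126] [308. 138.] [ 0.655 -0.023  0.056]
[ 276  202   49   48 1842] [300. 226.] [0.663 0.091 0.062]
[266 236   5  36 117] [268. 254.] [0.708 0.132 0.067]
```

View pics/v13.png

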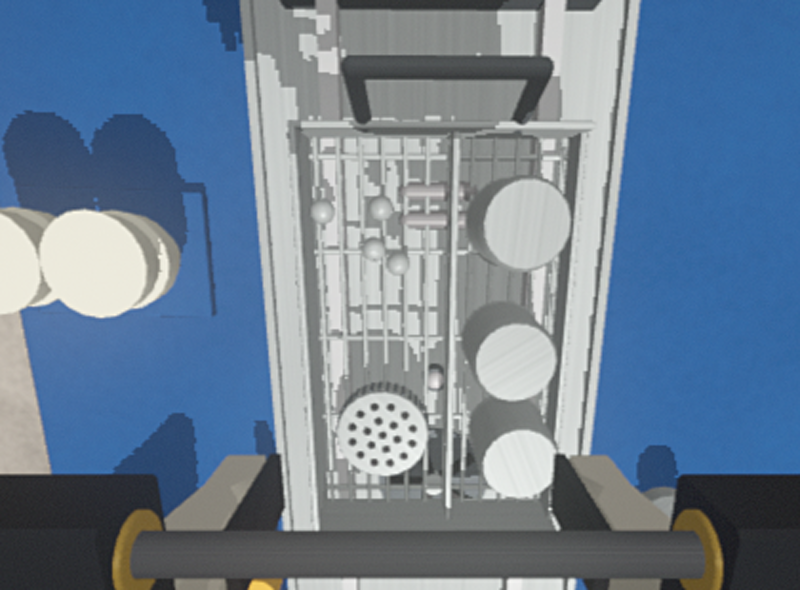

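Run:
```python
from h import *
c=load('wrist');W=cloud(c).reshape(-1,3)
k=W[(W[:,2]>.12)&(W[:,2]<.14)&(W[:,1]<-.08)&(W[:,1]>-.16)&(W[:,0]>.55)&(W[:,0]<.7)]
print(len(k),((k.max(0)+k.min(0))/2).round(4),np.ptp(k,axis=0).round(3))
print(world(c,335,35,.13))
```

```text
1508 [ 0.6307 -0.1189  0.128 ] [0.099 0.014 0.016]
[ 0.63014707 -0.12006523  0.13      ]
```

{"api": "step_arm", "payload": {
  "increments": [
    {"tx": -1,"ty": -13,"tz": 0,"ax": 0,"ay": 0,"az": 8.1,"claw": 1},
    {"tx": -1,"ty": -13,"tz": 0,"ax": 0,"ay": 0,"az": 8.1,"claw": 1},
    {"tx": -1,"ty": -13,"tz": 0,"ax": 0,"ay": 0,"az": 8.1,"claw": 1},
    {"tx": -1,"ty": -13,"tz": 0,"ax": 0,"ay": 0,"az": 8.1,"claw": 1},
    {"tx": -1,"ty": -13,"tz": 0,"ax": 0,"ay": 0,"az": 8.1,"claw": 1},
    {"tx": -1,"ty": -13,"tz": 0,"ax": 0,"ay": 0,"az": 8.1,"claw": 1},
    {"tx": -1,"ty": -13,"tz": 0,"ax": 0,"ay": 0,"az": 8.1,"claw": 1},
    {"tx": -1,"ty": -13,"tz": 0,"ax": 0,"ay": 0,"az": 8.1,"claw": 1},
    {"tx": -1,"ty": -13,"tz": 0,"ax": 0,"ay": 0,"az": 8.1,"claw": 1},
    {"tx": -1,"ty": -13,"tz": 0,"ax": 0,"ay": 0,"az": 8.1,"claw": 1},
    {"tx": -1,"ty": -13,"tz": 0,"ax": 0,"ay": 0,"az": 8.1,"claw": 1},
    {"tx": 0,"ty": 0,"tz": 0,"ax": 0,"ay": 0,"az": 0.7,"claw": 1}
  ]
}}

```text
time_s: 45.35
tcp_pos: [0.6274, -0.1183, 0.2773]
eef_rot: [180.0, 0.1, 1.5]
contact_force: [-0.2, -0.7, -1.2]
gripper_width: 0.0876
```

{"api": "step_arm", "payload": {
  "newtons": 30,
  "increments": [
    {"tx": 1,"ty": -2,"tz": -45,"ax": 0,"ay": 0,"az": 0,"claw": 0},
    {"tx": 0,"ty": 0,"tz": -45,"ax": 0,"ay": 0,"az": 0,"claw": 0},
    {"tx": 0,"ty": 0,"tz": -35,"ax": 0,"ay": 0,"az": 0,"claw": 0},
    {"tx": 0,"ty": 0,"tz": -20,"ax": 0,"ay": 0,"az": 0,"claw": 0},
    {"tx": 0,"ty": 0,"tz": -3,"ax": 0,"ay": 0,"az": 0,"claw": 0},
    {"tx": 0,"ty": 0,"tz": 0,"ax": 0,"ay": 0,"az": 0,"claw": 0}
  ]
}}

```text
time_s: 45.95
tcp_pos: [0.6292, -0.1185, 0.1299]
eef_rot: [180.0, 0.1, 1.4]
contact_force: [0.3, 0.4, 0.8]
gripper_width: 0.0463
```

{"api": "step_arm", "payload": {
  "increments": [
    {"tx": 0,"ty": 0,"tz": 0,"ax": 0,"ay": 0,"az": 0,"claw": -0.5},
    {"tx": 0,"ty": 0,"tz": 0,"ax": 0,"ay": 0,"az": 0,"claw": -1},
    {"tx": 0,"ty": 0,"tz": 0,"ax": 0,"ay": 0,"az": 0,"claw": -1},
    {"tx": 0,"ty": 0,"tz": 0,"ax": 0,"ay": 0,"az": 0,"claw": -1},
    {"tx": 0,"ty": 0,"tz": 0,"ax": 0,"ay": 0,"az": 0,"claw": -1}
  ]
}}

```text
time_s: 46.45
tcp_pos: [0.6298, -0.1186, 0.1307]
eef_rot: [180.0, -0.1, 1.5]
contact_force: [0.5, 2.2, 3.1]
gripper_width: 0.0097
```

{"api": "step_arm", "payload": {
  "increments": [
    {"tx": -0.1,"ty": 4,"tz": 0,"ax": 0,"ay": 0,"az": 0,"claw": -1},
    {"tx": -0.2,"ty": 8,"tz": 0,"ax": 0,"ay": 0,"az": 0,"claw": -1},
    {"tx": -0.3,"ty": 10,"tz": 0,"ax": 0,"ay": 0,"az": 0,"claw": -1},
    {"tx": -0.3,"ty": 10,"tz": 0,"ax": 0,"ay": 0,"az": 0,"claw": -1},
    {"tx": -0.3,"ty": 10,"tz": 0,"ax": 0,"ay": 0,"az": 0,"claw": -1},
    {"tx": -0.3,"ty": 10,"tz": 0,"ax": 0,"ay": 0,"az": 0,"claw": -1},
    {"tx": -0.3,"ty": 10,"tz": 0,"ax": 0,"ay": 0,"az": 0,"claw": -1},
    {"tx": -0.3,"ty": 10,"tz": 0,"ax": 0,"ay": 0,"az": 0,"claw": -1},
    {"tx": -0.3,"ty": 10,"tz": 0,"ax": 0,"ay": 0,"az": 0,"claw": -1},
    {"tx": -0.3,"ty": 10,"tz": 0,"ax": 0,"ay": 0,"az": 0,"claw": -1},
    {"tx": -0.2,"ty": 8,"tz": 0,"ax": 0,"ay": 0,"az": 0,"claw": -1},
    {"tx": 0,"ty": 0,"tz": 0,"ax": 0,"ay": 0,"az": 0,"claw": -1}
  ]
}}

```text
time_s: 47.65
tcp_pos: [0.6271, -0.016, 0.1306]
eef_rot: [-179.9, -0.1, 1.6]
contact_force: [-1.0, 1.6, 6.4]
gripper_width: 0.009
```

{"api": "step_arm", "payload": {
  "increments": [
    {"tx": 0,"ty": 0,"tz": 0,"ax": 0,"ay": 0,"az": 0,"claw": -1},
    {"tx": 0,"ty": 0,"tz": 0,"ax": 0,"ay": 0,"az": 0,"claw": -1}
  ]
}}

```text
time_s: 47.85
tcp_pos: [0.627, -0.0163, 0.1306]
eef_rot: [-179.9, -0.1, 1.5]
contact_force: [-1.2, 2.6, 5.7]
gripper_width: 0.0091
```

{"api": "step_arm", "payload": {
  "increments": [
    {"tx": -0.1,"ty": 4,"tz": 0,"ax": 0,"ay": 0,"az": 0,"claw": -1},
    {"tx": -0.1,"ty": 4,"tz": 0,"ax": 0,"ay": 0,"az": 0,"claw": -1},
    {"tx": 0,"ty": 0,"tz": 0,"ax": 0,"ay": 0,"az": 0,"claw": -1},
    {"tx": 0,"ty": 0,"tz": 0,"ax": 0,"ay": 0,"az": 0,"claw": -1}
  ]
}}

```text
time_s: 48.25
tcp_pos: [0.6269, -0.0093, 0.1306]
eef_rot: [-180.0, -0.1, 1.5]
contact_force: [-0.8, -1.7, 5.6]
gripper_width: 0.0089
```

Run:
```python
from h import *
st()
t=cap('top','t14.png');im=t['image'][140:215,215:390]
W=cloud(t).reshape(-1,3)
k=W[(W[:,2]>.03)&(W[:,2]<.09)&(W[:,1]<.36)&(W[:,1]>.17)&(W[:,0]>.56)&(W[:,0]<.7)]
h=np.histogram(k[:,1],bins=np.arange(.17,.36,.01));print(h[0])
cv2.imwrite('pics/v14.png',cv2.resize(im,None,fx=4.5,fy=4.5,interpolation=cv2.INTER_CUBIC))
```

```text
{'time_s': 48.25, 'tcp_pos': [0.627, -0.009, 0.131], 'eef_rot': [-179.982, -0.071, 1.531], 'contact_force': [-0.76, -1.727, 5.621], 'gripper_width': 0.009, 'joints': [16.969, 21.359, -14.171, 0.001, -54.397, 74.561]}
[ 0  0  1  4  4  7  7  8 12 16 32  2  9  6  8  7  7  4]
```

{"api": "step_arm", "payload": {
  "increments": [
    {"tx": -0.1,"ty": 4,"tz": 0,"ax": 0,"ay": 0,"az": 0,"claw": -1},
    {"tx": 0,"ty": 0,"tz": 0,"ax": 0,"ay": 0,"az": 0,"claw": -1},
    {"tx": 0,"ty": 0,"tz": 0,"ax": 0,"ay": 0,"az": 0,"claw": -1}
  ]
}}

```text
time_s: 48.6
tcp_pos: [0.6267, -0.0054, 0.1307]
eef_rot: [-180.0, -0.1, 1.5]
contact_force: [0.6, -3.3, 4.9]
gripper_width: 0.0085
```

{"api": "step_arm", "payload": {
  "increments": [
    {"tx": -0.1,"ty": 3,"tz": 0,"ax": 0,"ay": 0,"az": 0,"claw": -1},
    {"tx": 0,"ty": 0,"tz": 0,"ax": 0,"ay": 0,"az": 0,"claw": -1},
    {"tx": 0,"ty": 0,"tz": 0,"ax": 0,"ay": 0,"az": 0,"claw": -1}
  ]
}}

```text
time_s: 48.9
tcp_pos: [0.6266, -0.0019, 0.1306]
eef_rot: [-179.9, -0.1, 1.5]
contact_force: [0.5, 0.8, 6.1]
gripper_width: 0.0092
```

{"api": "step_arm", "payload": {
  "increments": [
    {"tx": -0.1,"ty": 3,"tz": 0,"ax": 0,"ay": 0,"az": 0,"claw": -1},
    {"tx": 0,"ty": 0,"tz": 0,"ax": 0,"ay": 0,"az": 0,"claw": -1},
    {"tx": 0,"ty": 0,"tz": 0,"ax": 0,"ay": 0,"az": 0,"claw": -1}
  ]
}}

```text
time_s: 49.2
tcp_pos: [0.6266, 0.0014, 0.1306]
eef_rot: [-179.9, -0.1, 1.5]
contact_force: [-1.2, 1.9, 6.2]
gripper_width: 0.0087
```

{"api": "step_arm", "payload": {
  "increments": [
    {"tx": -0.1,"ty": 3,"tz": 0,"ax": 0,"ay": 0,"az": 0,"claw": -1},
    {"tx": 0,"ty": 0,"tz": 0,"ax": 0,"ay": 0,"az": 0,"claw": -1},
    {"tx": 0,"ty": 0,"tz": 0,"ax": 0,"ay": 0,"az": 0,"claw": -1}
  ]
}}

```text
time_s: 49.5
tcp_pos: [0.6265, 0.0041, 0.1306]
eef_rot: [-180.0, -0.1, 1.5]
contact_force: [-0.5, -0.5, 5.1]
gripper_width: 0.0088
```

{"api": "step_arm", "payload": {
  "increments": [
    {"tx": 0,"ty": 2,"tz": 0,"ax": 0,"ay": 0,"az": 0,"claw": -1},
    {"tx": 0,"ty": 0,"tz": 0,"ax": 0,"ay": 0,"az": 0,"claw": -1},
    {"tx": 0,"ty": 0,"tz": 0,"ax": 0,"ay": 0,"az": 0,"claw": -1}
  ]
}}

```text
time_s: 49.8
tcp_pos: [0.6264, 0.0058, 0.1306]
eef_rot: [-180.0, -0.1, 1.5]
contact_force: [-0.4, -0.4, 6.3]
gripper_width: 0.0088
```

{"api": "step_arm", "payload": {
  "increments": [
    {"tx": 0,"ty": 2,"tz": 0,"ax": 0,"ay": 0,"az": 0,"claw": -1},
    {"tx": 0,"ty": 0,"tz": 0,"ax": 0,"ay": 0,"az": 0,"claw": -1},
    {"tx": 0,"ty": 0,"tz": 0,"ax": 0,"ay": 0,"az": 0,"claw": -1}
  ]
}}

```text
time_s: 50.1
tcp_pos: [0.6264, 0.0073, 0.1306]
eef_rot: [180.0, -0.1, 1.5]
contact_force: [0.4, -2.4, 6.5]
gripper_width: 0.0089
```

{"api": "step_arm", "payload": {
  "increments": [
    {"tx": 0,"ty": 2,"tz": 0,"ax": 0,"ay": 0,"az": 0,"claw": -1},
    {"tx": 0,"ty": 0,"tz": 0,"ax": 0,"ay": 0,"az": 0,"claw": -1},
    {"tx": 0,"ty": 0,"tz": 0,"ax": 0,"ay": 0,"az": 0,"claw": -1}
  ]
}}

```text
time_s: 50.4
tcp_pos: [0.6263, 0.009, 0.1307]
eef_rot: [180.0, -0.1, 1.5]
contact_force: [0.6, -4.1, 5.8]
gripper_width: 0.0089
```

{"api": "step_arm", "payload": {
  "increments": [
    {"tx": 0,"ty": 2,"tz": 0,"ax": 0,"ay": 0,"az": 0,"claw": -1},
    {"tx": 0,"ty": 0,"tz": 0,"ax": 0,"ay": 0,"az": 0,"claw": -1},
    {"tx": 0,"ty": 0,"tz": 0,"ax": 0,"ay": 0,"az": 0,"claw": -1}
  ]
}}

```text
time_s: 50.7
tcp_pos: [0.6263, 0.0111, 0.1307]
eef_rot: [180.0, -0.1, 1.5]
contact_force: [-0.4, -4.3, 6.2]
gripper_width: 0.009
```

{"api": "step_arm", "payload": {
  "increments": [
    {"tx": 0,"ty": -2,"tz": 0,"ax": 0,"ay": 0,"az": 0,"claw": -1},
    {"tx": 0,"ty": 0,"tz": 0,"ax": 0,"ay": 0,"az": 0,"claw": -1},
    {"tx": 0,"ty": 0,"tz": 0,"ax": 0,"ay": 0,"az": 0,"claw": -1}
  ]
}}

```text
time_s: 51.0
tcp_pos: [0.6263, 0.0096, 0.1306]
eef_rot: [-180.0, -0.1, 1.5]
contact_force: [0.5, -1.6, 6.6]
gripper_width: 0.0091
```

{"api": "step_arm", "payload": {
  "increments": [
    {"tx": 0,"ty": -2,"tz": 0,"ax": 0,"ay": 0,"az": 0,"claw": -1},
    {"tx": 0,"ty": 0,"tz": 0,"ax": 0,"ay": 0,"az": 0,"claw": -1},
    {"tx": 0,"ty": 0,"tz": 0,"ax": 0,"ay": 0,"az": 0,"claw": -1}
  ]
}}

```text
time_s: 51.3
tcp_pos: [0.6264, 0.0076, 0.1306]
eef_rot: [-180.0, -0.1, 1.5]
contact_force: [-0.7, -1.5, 5.4]
gripper_width: 0.0091
```

{"api": "step_arm", "payload": {
  "increments": [
    {"tx": 0,"ty": -2,"tz": 0,"ax": 0,"ay": 0,"az": 0,"claw": -1},
    {"tx": 0,"ty": 0,"tz": 0,"ax": 0,"ay": 0,"az": 0,"claw": -1},
    {"tx": 0,"ty": 0,"tz": 0,"ax": 0,"ay": 0,"az": 0,"claw": -1}
  ]
}}

```text
time_s: 51.6
tcp_pos: [0.6264, 0.0058, 0.1306]
eef_rot: [-180.0, -0.1, 1.5]
contact_force: [0.7, -1.0, 5.9]
gripper_width: 0.0087
```

{"api": "step_arm", "payload": {
  "increments": [
    {"tx": 0,"ty": -2,"tz": 0,"ax": 0,"ay": 0,"az": 0,"claw": -1},
    {"tx": 0,"ty": 0,"tz": 0,"ax": 0,"ay": 0,"az": 0,"claw": -1},
    {"tx": 0,"ty": 0,"tz": 0,"ax": 0,"ay": 0,"az": 0,"claw": -1}
  ]
}}

```text
time_s: 51.9
tcp_pos: [0.6265, 0.0041, 0.1306]
eef_rot: [-179.9, -0.1, 1.5]
contact_force: [-0.1, 0.4, 6.4]
gripper_width: 0.0091
```

{"api": "step_arm", "payload": {
  "increments": [
    {"tx": 0,"ty": 0,"tz": 0,"ax": 0,"ay": 0,"az": 0,"claw": -0.6},
    {"tx": 0,"ty": 0,"tz": 0,"ax": 0,"ay": 0,"az": 0,"claw": -0.4},
    {"tx": 0,"ty": 0,"tz": 0,"ax": 0,"ay": 0,"az": 0,"claw": -0.2},
    {"tx": 0,"ty": 0,"tz": 0,"ax": 0,"ay": 0,"az": 0,"claw": -0.2},
    {"tx": 0,"ty": 0,"tz": 15,"ax": 0,"ay": 0,"az": 0,"claw": -0.2},
    {"tx": 0,"ty": 0,"tz": 40,"ax": 0,"ay": 0,"az": 0,"claw": -0.2},
    {"tx": 0,"ty": 0,"tz": 40,"ax": 0,"ay": 0,"az": 0,"claw": 0},
    {"tx": 0,"ty": -40,"tz": 40,"ax": 0,"ay": 0,"az": 0,"claw": 1},
    {"tx": 0,"ty": -40,"tz": 20,"ax": 0,"ay": 0,"az": 0,"claw": 1},
    {"tx": -20,"ty": -40,"tz": 0,"ax": 0,"ay": 0,"az": 0,"claw": 1},
    {"tx": -20,"ty": -40,"tz": 0,"ax": 0,"ay": 0,"az": 0,"claw": 1},
    {"tx": 0,"ty": 0,"tz": 0,"ax": 0,"ay": 0,"az": 0,"claw": 1}
  ]
}}

```text
time_s: 53.1
tcp_pos: [0.5837, -0.1563, 0.2808]
eef_rot: [180.0, 0.0, 1.3]
contact_force: [1.0, -0.1, 0.3]
gripper_width: 0.0772
```

{"api": "step_arm", "payload": {
  "increments": [
    {"tx": -10,"ty": -40,"tz": 0,"ax": 0,"ay": 0,"az": 0,"claw": 1},
    {"tx": -10,"ty": -40,"tz": 0,"ax": 0,"ay": 0,"az": 0,"claw": 1},
    {"tx": 0,"ty": 0,"tz": 0,"ax": 0,"ay": 0,"az": 0,"claw": 1},
    {"tx": 0,"ty": 0,"tz": 0,"ax": 0,"ay": 0,"az": 0,"claw": 1}
  ]
}}

```text
time_s: 53.5
tcp_pos: [0.5657, -0.2333, 0.2801]
eef_rot: [-180.0, 0.0, 1.4]
contact_force: [-0.6, 0.3, -0.7]
gripper_width: 0.0875
```

Run:
```python
from h import *
st()
def bar(n,y0,lo=.12,hi=.14):
  W=cloud(n).reshape(-1,3)
  k=W[(W[:,2]>lo)&(W[:,2]<hi)&(abs(W[:,1]-y0)<.04)&(W[:,0]>.55)&(W[:,0]<.7)];return len(k),((k.max(0)+k.min(0))/2).round(4),k.mean(0).round(4)
t=cap('top','t15.png');s=cap('scene','s15.png')
print(bar(t,.005,.115,.15)); print(bar(s,.005,.115,.15))
W=cloud(t).reshape(-1,3)
for lo,hi in ((.078,.11),(.06,.078)):
  k=W[(abs(W[:,0]-.458)<.05)&(abs(W[:,1]+.32)<.05)&(W[:,2]>lo)&(W[:,2]<hi)]
  if len(k)>3: print('jar',len(k),((k.max(0)+k.min(0))/2).round(4),np.ptp(k,axis=0).round(3))
a=cv2.resize(t['image'][130:250,170:480],(780,302),interpolation=cv2.INTER_CUBIC)
b=cv2.resize(s['image'][140:320,200:460],(400,277),interpolation=cv2.INTER_CUBIC)
b=cv2.copyMakeBorder(b,0,0,0,380,cv2.BORDER_CONSTANT)
cv2.imwrite('pics/v15.png',np.vstack([a,b]))
```

```text
{'time_s': 53.5, 'tcp_pos': [0.566, -0.233, 0.28], 'eef_rot': [-179.982, 0.026, 1.368], 'contact_force': [-0.566, 0.275, -0.671], 'gripper_width': 0.087, 'joints': [-4.158, 13.54, -4.626, -0.016, -71.862, 95.531]}Traceback (most recent call last):
  File "<stdin>", line 7, in <module>
  File "<stdin>", line 5, in bar
    return umr_maximum(a, axis, None, out, keepdims, initial, where)
ValueError: zero-size array to reduction operation maximum which has no identity
```

{"api": "step_arm", "payload": {
  "increments": [
    {"tx": -20,"ty": -20,"tz": 10,"ax": 0,"ay": 0,"az": 0,"claw": 1},
    {"tx": -20,"ty": -35,"tz": 10,"ax": 0,"ay": 0,"az": 0,"claw": 1},
    {"tx": -20,"ty": -35,"tz": 0,"ax": 0,"ay": 0,"az": 0,"claw": 1},
    {"tx": -20,"ty": -35,"tz": 0,"ax": 0,"ay": 0,"az": 0,"claw": 1},
    {"tx": -20,"ty": -35,"tz": 0,"ax": 0,"ay": 0,"az": 0,"claw": 1},
    {"tx": -30,"ty": -35,"tz": 0,"ax": 0,"ay": 0,"az": 0,"claw": 1},
    {"tx": -30,"ty": -35,"tz": 0,"ax": 0,"ay": 0,"az": 0,"claw": 1},
    {"tx": 0,"ty": 0,"tz": 0,"ax": 0,"ay": 0,"az": 0,"claw": 1},
    {"tx": 0,"ty": 0,"tz": 0,"ax": 0,"ay": 0,"az": 0,"claw": 1}
  ]
}}

```text
time_s: 54.5
tcp_pos: [0.406, -0.4627, 0.3002]
eef_rot: [-180.0, 0.0, 1.4]
contact_force: [-0.1, 0.5, -0.3]
gripper_width: 0.0876
```

Run:
```python
from h import *
st()
def bar(n,y0,lo=.12,hi=.14):
  W=cloud(n).reshape(-1,3)
  k=W[(W[:,2]>lo)&(W[:,2]<hi)&(abs(W[:,1]-y0)<.04)&(W[:,0]>.55)&(W[:,0]<.7)]
  print(len(k)); 
  if len(k): print(((k.max(0)+k.min(0))/2).round(4),k.mean(0).round(4))
t=cap('top','t15.png');s=cap('scene','s15.png')
bar(t,.005,.115,.15); bar(s,.005,.115,.15)
W=cloud(t).reshape(-1,3)
for lo,hi in ((.078,.11),(.06,.078)):
  k=W[(abs(W[:,0]-.458)<.05)&(abs(W[:,1]+.32)<.05)&(W[:,2]>lo)&(W[:,2]<hi)]
  if len(k)>3: print('jar',len(k),((k.max(0)+k.min(0))/2).round(4),np.ptp(k,axis=0).round(3))
a=cv2.resize(t['image'][130:250,170:480],(780,302),interpolation=cv2.INTER_CUBIC)
b=cv2.resize(s['image'][140:320,200:460],(400,277),interpolation=cv2.INTER_CUBIC)
b=cv2.copyMakeBorder(b,0,0,0,380,cv2.BORDER_CONSTANT)
cv2.imwrite('pics/v15.png',np.vstack([a,b]))
```

```text
{'time_s': 54.5, 'tcp_pos': [0.406, -0.463, 0.3], 'eef_rot': [-179.983, 0.003, 1.429], 'contact_force': [-0.11, 0.458, -0.292], 'gripper_width': 0.088, 'joints': [-30.586, 13.316, -2.315, -0.013, -74.381, 122.019]}
87
[0.624  0.0059 0.1278] [0.6227 0.0044 0.1313]
103
[0.6302 0.0026 0.1276] [0.6307 0.0012 0.1314]
jar 100 [ 0.4521 -0.3197  0.0905] [0.057 0.061 0.024]
jar 83 [ 0.4524 -0.3204  0.0692] [0.064 0.065 0.017]
```

View pics/v15.png

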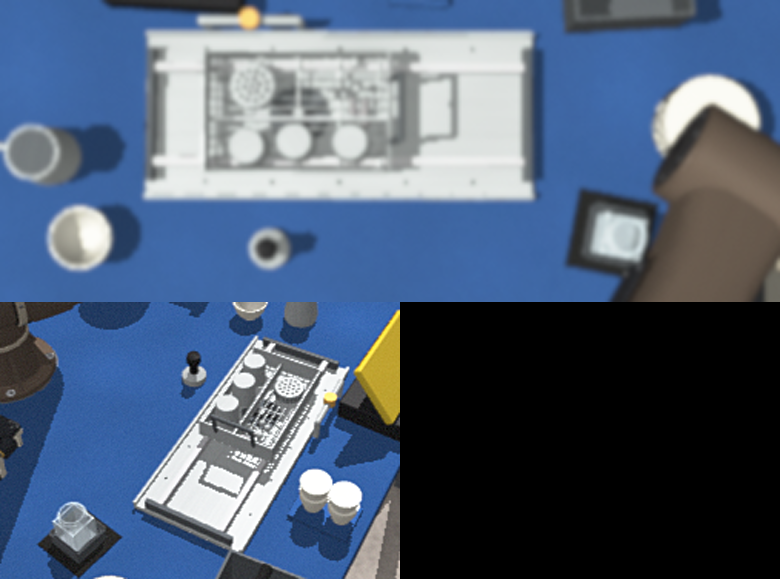

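Run:
```python
from h import *
t0=cv2.imread('pics/top0.png');t1=cv2.imread('pics/t15.png');w=cv2.imread('pics/w2.png')
a=cv2.resize(t0[140:205,220:350],(800,400),interpolation=cv2.INTER_CUBIC)[:,:400]
b=cv2.resize(t1[140:205,240:340],(615,400),interpolation=cv2.INTER_CUBIC)[:,:400]
c=cv2.resize(w[90:180,120:250],(289,200),interpolation=cv2.INTER_CUBIC)
A=cv2.resize(t0[150:200,265:325],(396,330),interpolation=cv2.INTER_CUBIC)
B=cv2.resize(t1[150:200,265:325],(396,330),interpolation=cv2.INTER_CUBIC)
C=cv2.resize(w[90:180,120:250],(396,274),interpolation=cv2.INTER_CUBIC)
cv2.imwrite('pics/v16.png',np.vstack([np.hstack([A,B]),np.hstack([C,np.zeros_like(C)])])[:600])
```

```text
(no output)
```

View pics/v16.png

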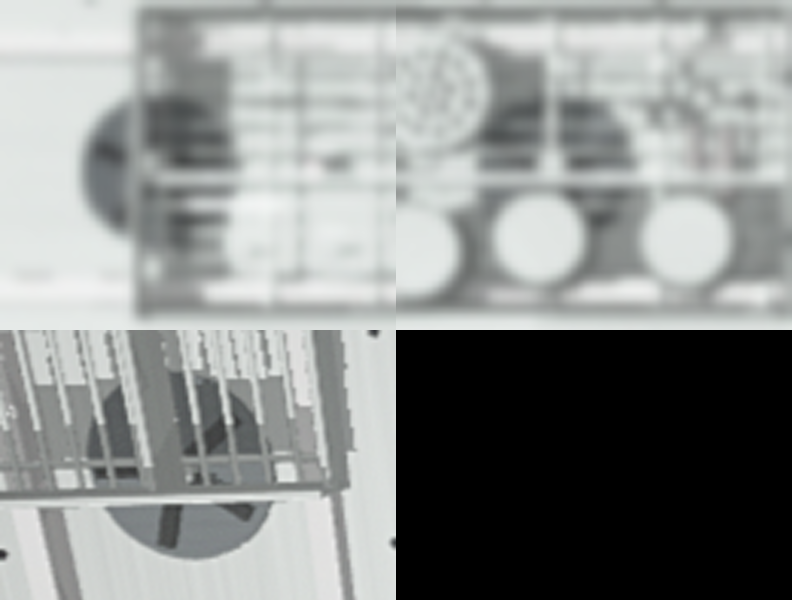

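{"api": "step_arm", "payload": {
  "increments": [
    {"tx": 14,"ty": 42,"tz": 0,"ax": 0,"ay": 0,"az": -6,"claw": 1},
    {"tx": 14,"ty": 42,"tz": 0,"ax": 0,"ay": 0,"az": -6,"claw": 1},
    {"tx": 14,"ty": 42,"tz": 0,"ax": 0,"ay": 0,"az": -6,"claw": 1},
    {"tx": 14,"ty": 42,"tz": 0,"ax": 0,"ay": 0,"az": -6,"claw": 1},
    {"tx": 14,"ty": 42,"tz": 0,"ax": 0,"ay": 0,"az": -6,"claw": 1},
    {"tx": 14,"ty": 42,"tz": 0,"ax": 0,"ay": 0,"az": -6,"claw": 1},
    {"tx": 14,"ty": 42,"tz": 0,"ax": 0,"ay": 0,"az": -6,"claw": 1},
    {"tx": 14,"ty": 42,"tz": 0,"ax": 0,"ay": 0,"az": -6,"claw": 1},
    {"tx": 14,"ty": 42,"tz": 0,"ax": 0,"ay": 0,"az": -6,"claw": 1},
    {"tx": 14,"ty": 42,"tz": 0,"ax": 0,"ay": 0,"az": -6,"claw": 1},
    {"tx": 14,"ty": 42,"tz": 0,"ax": 0,"ay": 0,"az": -6,"claw": 1},
    {"tx": 14,"ty": 42,"tz": 0,"ax": 0,"ay": 0,"az": -6,"claw": 1}
  ]
}}

```text
time_s: 55.8
tcp_pos: [0.5741, 0.0451, 0.3008]
eef_rot: [-180.0, 0.0, -70.6]
contact_force: [0.7, -0.6, 0.6]
gripper_width: 0.0874
```

{"api": "step_arm", "payload": {
  "increments": [
    {"tx": 14,"ty": 42,"tz": 0,"ax": 0,"ay": 0,"az": -6,"claw": 1},
    {"tx": 12,"ty": 40,"tz": 0,"ax": 0,"ay": 0,"az": -6,"claw": 1},
    {"tx": 0,"ty": 0,"tz": 0,"ax": 0,"ay": 0,"az": -6,"claw": 1},
    {"tx": 0,"ty": 0,"tz": 0,"ax": 0,"ay": 0,"az": 0,"claw": 1},
    {"tx": 0,"ty": 0,"tz": 0,"ax": 0,"ay": 0,"az": 0,"claw": 1}
  ]
}}

```text
time_s: 56.3
tcp_pos: [0.5996, 0.1244, 0.3004]
eef_rot: [180.0, -0.0, -88.2]
contact_force: [-0.1, -0.9, 0.9]
gripper_width: 0.088
```

Run:
```python
from h import *
from scipy.spatial.transform import Rotation as Ro
st()
c=cap('wrist','w17.png');W=cloud(c)
s=r.get_state();Rt=Ro.from_euler('xyz',s['eef_rot'],degrees=True).as_matrix()
# hand-eye -> reconstruct pose of w2
Rce=c['R']@Rt; tce=c['R']@np.array(s['tcp_pos'])+c['t']
R2t=Ro.from_euler('xyz',[-179.971,.046,-90.142],degrees=True).as_matrix(); R2=Rce@R2t.T; t2=tce-R2@np.array([.416,.207,.306])
c2=dict(c,R=R2,t=t2)
for u,v in ((179.7,134.3),(120+182/3.046,90+228/3.046)): print('rose w2',world(c2,u,v,.024).round(4))
print('check cupA top',world(c2,313,253,.062).round(4))
w=W.reshape(-1,3);al=-.0268
inb=(w[:,0]>.56)&(w[:,0]<.70)
for lo,hi,y0 in ((.074,.086,.285),(.074,.086,.02)):
  k=w[inb&(w[:,2]>lo)&(w[:,2]<hi)&(abs(w[:,1]-y0)<.03)]
  if len(k): yy=k[:,1]-.0268*(k[:,0]-.623); print('end wall',len(k),np.percentile(yy,[2,25,50,75,98]).round(4))
k=w[(w[:,2]>.016)&(w[:,2]<.03)&(w[:,0]>.56)&(w[:,0]<.69)&(w[:,1]>.08)&(w[:,1]<.24)]
print('rose pts',len(k)); 
if len(k): print(((k.max(0)+k.min(0))/2).round(4),np.percentile(k,[1,99],axis=0).round(4))
k=w[(w[:,2]>.12)&(w[:,2]<.14)&(abs(w[:,1]-.005)<.04)&(w[:,0]>.55)&(w[:,0]<.7)]
if len(k): print('handle',len(k),((k.max(0)+k.min(0))/2).round(4))
m=((W[...,2]>.016)&(W[...,2]<.03)).astype(np.uint8)*255
cv2.imwrite('pics/m.png',m)
```

```text
{'time_s': 56.3, 'tcp_pos': [0.6, 0.124, 0.3], 'eef_rot': [179.993, -0.003, -88.238], 'contact_force': [-0.081, -0.943, 0.931], 'gripper_width': 0.088, 'joints': [29.971, 12.997, -2.712, -0.001, -74.298, -28.209]}
rose w2 [0.6176 0.1555 0.024 ]
rose w2 [0.6243 0.2002 0.024 ]
check cupA top [0.4246 0.3277 0.062 ]
end wall 459 [0.0182 0.0203 0.0213 0.0225 0.0231]
rose pts 907
[0.6248 0.1422 0.023 ] [[0.5604 0.0866 0.016 ]
 [0.6893 0.197  0.029 ]]
handle 1091 [0.6273 0.0059 0.1283]
```

Run:
```python
from h import *
from scipy.spatial.transform import Rotation as Ro
c=load('wrist');s=r.get_state();Rt=Ro.from_euler('xyz',s['eef_rot'],degrees=True).as_matrix()
Rce=c['R']@Rt; tce=c['R']@np.array(s['tcp_pos'])+c['t']
R2t=Ro.from_euler('xyz',[-179.971,.046,-90.142],degrees=True).as_matrix(); R2=Rce@R2t.T; t2=tce-R2@np.array([.416,.207,.306])
c2=dict(c,R=R2,t=t2); c2['cx'],c2['cy']=c['cx'],c['cy']
im=cv2.imread('pics/w2.png'); g=im.astype(int).mean(2)
# visible lower arc below tray end (rows>152): dark disc boundary
pts=[]
for v in range(153,176):
  row=g[v,135:225]; d=np.where(row<165)[0]
  if len(d)>6: pts+= [(135+d[0]-.5,v),(135+d[-1]+.5,v)]
P=np.array([world(c2,u,v,.024)[:2] for u,v in pts]); print(len(P),P[::6].round(4).tolist())
from scipy.optimize import least_squares
f=least_squares(lambda q:np.hypot(P[:,0]-q[0],P[:,1]-q[1])-q[2],[.62,.155,.045],loss='soft_l1',f_scale=.001);print(f.x.round(4),np.sqrt((f.fun**2).mean()))
print(c2['cx'],c2['cy'])
```

```text
46 [[0.6887, 0.1825], [0.6895, 0.1869], [0.6904, 0.1914], [0.6898, 0.1959], [0.6907, 0.2004], [0.6902, 0.2049], [0.6895, 0.2095], [0.6905, 0.2141]]
[0.6411 0.1769 0.052 ] 0.005105473163786245
318.7912234221996 202.38091187977142
```

Run:
```python
from h import *
from scipy.spatial.transform import Rotation as Ro
from scipy.optimize import least_squares
c=load('wrist');s=r.get_state();Rt=Ro.from_euler('xyz',s['eef_rot'],degrees=True).as_matrix()
Rce=c['R']@Rt; tce=c['R']@np.array(s['tcp_pos'])+c['t']
R2t=Ro.from_euler('xyz',[-179.971,.046,-90.142],degrees=True).as_matrix(); R2=Rce@R2t.T; t2=tce-R2@np.array([.416,.207,.306])
c2=dict(c,R=R2,t=t2)
g=cv2.imread('pics/w2.png').astype(int).mean(2)
pts=[]
for v in range(156,175):
  d=np.where(g[v,148:215]<170)[0]
  if len(d)>4: pts+=[(148+d[0]-.5,v),(148+d[-1]+.5,v)]
print(pts[::3])
P=np.array([world(c2,u,v,.022)[:2] for u,v in pts])
for R0 in (None,):
  f=least_squares(lambda q:np.hypot(P[:,0]-q[0],P[:,1]-q[1])-q[2],[.62,.155,.045],loss='soft_l1',f_scale=.001);print(f.x.round(4),np.sqrt((f.fun**2).mean()))
L,Rr=world(c2,120+88/3.046,134,.022),world(c2,120+273/3.046,134,.022);print(L,Rr)
# same method applied to tray end wall in w2
for u,v in ((92,149),(160,146)): print('endwall edge',world(c2,u,v,.08).round(4))
```

```text
[(np.float64(160.5), 156), (np.float64(203.5), 157), (np.float64(164.5), 159), (np.float64(198.5), 160), (np.float64(170.5), 162), (np.float64(192.5), 163)]
[0.6194 0.1522 0.048 ] 0.00032122757219920094
[0.66345029 0.15520918 0.022     ] [0.57489102 0.15528096 0.022     ]
endwall edge [0.7056 0.1696 0.08  ]
endwall edge [0.6181 0.1659 0.08  ]
```

Run:
```python
from h import *
c=load('wrist');W=cloud(c)
m=(W[...,0]>.617)&(W[...,0]<.706)&(W[...,1]>.024)&(W[...,1]<.286)&(W[...,2]>.048)&(W[...,2]<.062)
lab=cv2.connectedComponentsWithStats(m.astype(np.uint8))
for i,s in enumerate(lab[2][1:],1):
  if s[4]>40: k=W[lab[1]==i];print(s.tolist(),k.mean(0).round(3),np.ptp(k,axis=0).round(3))
st();print(r.close_job())
```

```text
[267, 126, 12, 12, 111] [0.662 0.068 0.053] [0.015 0.014 0.009]
[240, 128, 11, 12, 107] [0.699 0.071 0.053] [0.013 0.015 0.008]
[265, 146, 11, 11, 104] [0.667 0.094 0.053] [0.014 0.014 0.009]
[277, 153, 11, 11, 102] [0.651 0.103 0.053] [0.014 0.014 0.009]
[254, 215, 46, 44, 1130] [0.658 0.216 0.06 ] [0.066 0.067 0.014]
[243, 216, 4, 22, 52] [0.706 0.207 0.055] [0.001 0.036 0.014]
[282, 273, 23, 6, 89] [0.633 0.285 0.055] [0.035 0.002 0.014]
{'time_s': 56.35, 'tcp_pos': [0.6, 0.124, 0.301], 'eef_rot': [-179.988, 0.005, -88.299], 'contact_force': [-0.768, -0.496, -0.33], 'gripper_width': 0.087, 'joints': [29.916, 12.97, -2.719, 0.002, -74.298, -28.215]}
the job is handed in; nothing more can be done
None
```

I loaded everything, put the shaker back and slid the carrier to the rinse station, then handed the job in at about 56 s of the 208 s allowed. Two points below are inferred rather than confirmed.

- **Loading:** I stood the three cups mouth down in the near bay. I unscrewed the cap about 150° to its stop and set it in the far bay, then tipped the balls out beside it.
- **Balls:** A close picture after pouring showed five balls in the carrier. My last depth check after the slide found four of them plus the cap. The fifth had been lying against the parting wall next to the cap, and that check did not pick it up, so its final place is inferred.
- **Shaker:** It is back upright in the holder. The top camera puts it within about 2 mm of where it stood at the start.
- **Carrier:** I moved it about 124 mm, released it and backed the arm off. Measured tray centre is y ≈ 0.1535 and the rinser y ≈ 0.152–0.156, so within about 3 mm. I felt a shallow spring-like rise of about 4 N, not a sharp 6 N click, so the detent is judged from position and force together.
- **Other objects:** The last overview picture showed the tamper, bowl, jug and saucers where they were. I did not measure them again.

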